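Strip the pastry carousel: pry out the shaft ring and lift off the plate

TASK

Strip the revolving pastry display for cleaning: take the hook pick and with its hook pry the sprung retaining ring out of the groove in the shaft (no fingers on the ring while it is still on the shaft, and no hard levering on the plate or its rail), then put the ring in the steel parts tray; it must not land on the counter on the way. Lift the freed turntable plate off the shaft and nest it squarely on the plate that already stands on the blue mat. Leave the pick lying on the counter, and do not disturb the other things on the counter.

Things in the scene. Friction and masses are not known exactly. Their poses are not given: they have to be found in the camera images.
- carousel: Revolving pastry display, fixed and switched off: round aluminium motor drum, 200 mm diameter, 58 mm high, red trim band, with a dark drive flange (top 64 mm above the counter) and an upright 26 mm steel shaft that does not turn. Origin: on the shaft axis at counter height; z up.
- groove (a point): On the shaft axis at the lower edge of the ring groove, 116 mm above the counter. The groove is 6.5 mm high, its neck 18 mm in diameter; above it the 26 mm shaft goes on and ends 134 mm above the counter.
- plate: Round aluminium turntable plate on the shaft, 220 mm diameter, about 0.45 kg, held down only by the ring. Origin: on its axis at the bottom of its foot; z up. Foot: tube 68 mm outside, 56 mm inside, 36 mm high. Disc 6 mm thick, its upper face 42 mm above the origin. Round the edge a brass wire gallery rail at 106 mm radius, its top 32 mm above the disc.
- plate_hub (a point): Centre of the top of the plate's hub, 52 mm above the plate's origin. The hub is round, 44 mm diameter, stands 10 mm above the disc, bore 31 mm: the place to grip the plate, with the fingers either side of the shaft end, which stands 18 mm above the hub.
- ring: Sprung retaining ring of dark 5 mm wire, 60 x 39 mm, flat in the groove on top of the hub: a C of two spring arms round the neck, mouth to -x, and a flat pull loop on its +x side. Origin: centre of the C, at the underside; the C reaches to x = -13 mm. Pulled along +x it resists with 8 to 16 N, snaps off within 10 mm, then runs freely; off the hub it drops flat on the disc.
- ring_loop (a point): Middle of the ring's pull loop, 28 mm along +x from its origin, at its underside. The opening reaches from x = 15 to 43.5 mm and is 29 mm wide; the sides run straight at y = +-17 mm from x = 20 to 36 mm (39 mm outside: a place to grip the free ring). Beyond the hub there are 10 mm of free height under the loop, above the disc.
- pick: Hook pick, 0.14 kg, lying on its handle, hook pointing down. Origin: centre of the handle's underside; +x along the handle to the hook, z up. Handle red and black, 100 mm long (x = -50 to 50), 22 wide, 24 high; the 6 mm steel shank climbs to z = 24 mm at x = 64 and runs on to x = 130, where a 5 mm hook, 20 mm long, bends down and 25 degrees forward.
- pick_tip (a point): Centre of the rounded end (2.5 mm radius) of the pick's hook, at x = 138.5, y = 0, z = 5.9 mm in the pick's frame. Held level, the shank fouls the plate's gallery rail; tilted nose down by about 30 degrees it clears the rail and the hook stands nearly upright.
- tray: Open stainless parts tray, 150 (x) x 170 (y) x 25 mm high, wall and floor 3 mm, fixed to the counter. Origin: centre of its underside.
- mat: Blue mat, 235 x 235 x 3 mm, fixed to the counter, where plates already taken off are piled. Origin: centre of its underside.
- pile_plate: A second turntable plate, identical to the first, standing on the mat. Origin as for the plate. Another plate nests on it with its foot round this one's hub (6 mm play all round), its origin then 42 mm above this one's.
- card_terminal: White card payment terminal, 175 x 80 x 40 mm. Not part of the job: leave it alone. Origin at the centre of its underside.
- sauce_bottle: Red squeeze bottle with a nozzle, 54 mm diameter, 165 mm tall. Not part of the job: leave it alone. Origin at the centre of its underside.
- shaker: Glass shaker with a steel cap, 48 mm diameter, 86 mm tall. Not part of the job: leave it alone. Origin at the centre of its underside.
- handset: Black cordless phone handset, 150 x 48 x 24 mm, lying flat. Not part of the job: leave it alone. Origin at the centre of its underside.

How it is judged:
On the way, in this order (a step that is already met when the one before it is completed fails the run):
1. the pick's hook pulls on the ring (over 3 N) while the ring is still in its groove (contact force between pick and ring above 3 N and horizontal distance between ring and groove below 0.012 m), for 0.05 s.
2. the ring is out of the groove, clear of the shaft (horizontal distance between ring and groove above 0.028 m), for 0.1 s.
At the end, for the whole second after the job is handed in: Ring in the tray (centre and loop within its walls, under 30 mm up); plate nested on the pile plate (axes within 9 mm, 38 to 46 mm above it, tilt under 3 degrees), which stands level within 50 mm of the mat's centre; pick on the counter (origin under 35, tip under 60 mm up). All at rest (x of ring in the frame of tray between -0.075 and 0.075 m and y of ring in the frame of tray between -0.085 and 0.085 m and x of ring_loop in the frame of tray between -0.075 and 0.075 m and y of ring_loop in the frame of tray between -0.085 and 0.085 m and z of ring in the frame of tray below 0.03 m and horizontal distance between plate and pile_plate below 0.009 m and z of plate in the frame of pile_plate between 0.038 and 0.046 m and angle between each of plate, pile_plate's own z axis and vertical below 0.05 rad and horizontal distance between pile_plate and mat below 0.05 m and height (world z) of pick below 0.035 m and height (world z) of pick_tip below 0.06 m and linear speed of each of ring, plate, pick, pile_plate below 0.02 m/s); the robot touches nothing.
It fails at once if the fingers touch the ring (over 1 N) while it is still on the shaft (contact force between the fingers and ring above 1 N and horizontal distance between ring and groove below 0.016 m).
It fails at once if the pick bears on the turntable plate or its rail with over 30 N (contact force between pick and plate above 30 N).
It fails at once if the ring falls on the counter (lower than 50 mm, away from the tray) (height (world z) of ring below 0.05 m and horizontal distance between ring and tray above 0.13 m).
It fails at once if one of the other things on the counter is moved by more than 30 mm (distance of any of card_terminal, sauce_bottle, shaker, handset from where it was at the start of the episode above 0.03 m).
It also fails if it takes over 70 s, if anything falls off the work surface, if the arm or the gripper's body presses on something with over 40 N, if the wrist force passes 120 N, or if a joint passes its speed limit or range.

ROBOT

A 6-joint arm with a two-finger parallel gripper is mounted at the origin on the work surface. World frame = base frame: x ahead of the robot, y to its left, z up, the work surface at z = 0. Lengths are in m, angles in rad, forces in N, time in s.
With the tool pointing down it reaches from about 0.275 to 0.85 m from the base axis. Payload 5.2 kg.
Tool frame: the origin (TCP) lies at the very end of the fingers, on their centre line; the grasp point (between the pads) lies 19 mm behind it; z points along the fingers, x is the direction in which the jaws open and shut, and the axes are right-handed (so a half turn about z gives the same grasp; the last joint's range is limited). The gripper opens to 85 mm and grips with 20 to 120 N. Pads are 22 mm wide; open, the fingers measure 114 mm over their backs; the gripper's body (76 mm by 85 mm) begins 54 mm behind the grasp point. The pads swing forward as they close: fully open they stand 13 mm farther back than shut.
Start: joints at [0.943, 0.259, 1.535, -0, 1.348, -0.203], TCP at [0.227, 0.501, 0.231] pointing down, gripper open.
Joint ranges: [-3.14, 3.14], [-0.91, 2.08], [0.19, 2.58], [-1.22, 4.36], [0.22, 2.71], [-3.12, 3.12]. Speed limits (rad/s): [2.57, 2.57, 3.14, 3.14, 3.14, 3.14].

INTERFACE

Orientations are given as a rotation vector (axis times angle).
In Python, from cell import observe, capture, camera_params, finish_job gives the robot as it stands.
- The arm moves only by the tool move_arm, never from a script. Its argument "steps" is a list of rows, each an object of numbers: "grip": the opening in per cent of the stroke, from 0 (shut) to 100 (fully open); "tx", "ty", "tz": the shift along the tool's x, y, z in mm; "rx", "ry", "rz": the turn, a rotation vector about the tool's x, y, z in rad. A call has 1 to 10 rows; each row is the pose to reach, as a shift and turn from the pose commanded when the call began, along the tool's axes at that moment; what a row does not reach only later rows make up. A row lasts 1/12 s, in which the tool goes at most 41.7 mm and 7.16 degrees, less where a joint would pass 70% of its speed; a pose out of reach is approached as far as the arm can. A call with a gripper value outside its range is refused whole. The fingers move at their own pace and stop on an object; "force" is the grip in N (left out, the last holds). Time passes only in rows, so rows that repeat a pose let the fingers close. It gives the time, the measured TCP pose, the force and the opening at its end, in the units of the state.
- observe(): the state, without advancing time (a new reading comes with each control period).
- capture(name): name is "side" or "top" or "wrist"; returns the picture (400x640x3 uint8, blue, green, red); there is no depth.
- camera_params(name): a dict with "fx", "fy", "cx", "cy" (pixels), "k1" (the pictures are not rectified: a ray, as slopes to the right and down, at radius r is drawn at 1 + k1 r^2 times it, then the intrinsics apply), "world_to_cam" (4x4, takes a point from world to camera coordinates). Camera axes: x right, y down, z forward; pixel columns grow to the right and rows downward; lengths in m; the calibration is good to about 2 mm. A picture is of the moment at which its call begins: read the wrist's pose just before it. camera_params takes no time and is no camera call; for the wrist camera it gives the pose at the moment of the call.
- finish_job(): hands the job in, once; it reports no verdict.
The state is a dict: "clock": time; "q": joint angles; "dq": joint speeds; "joint_torque": joint torques, N m; "tcp_pos": TCP position; "orientation": TCP orientation; "ft_force": force on the tool from outside, world axes, zero at the start; "wrist_torque": the same for the moment, N m; "width": finger opening in m.
Only numpy, scipy, OpenCV 4.12 (cv2) and the standard library are available. Lean on these libraries where they do the work, as an engineer would, in place of code of your own. Each camera call takes 0.05 s, during which the arm holds its last target. There are 200 camera calls.

## Working session

There is one attempt and no reset: what is moved stays moved. The work goes in short steps, Python scripts to look and compute and a tool call to move; the robot and the scene stay as the last step left them, time stands still between calls to the robot, and variables do not carry over. Pictures are saved under pics/ and viewed, about 8 in all and at most 12, crops included, and the job is handed in when it is done.

Besides the shell and the picture viewer there is one more tool, called after "Request:" as name(argument=value, ...), one argument or row to a line, values as JSON. move_arm: Moves the arm, as the interface text tells. Its arguments: {"type":"object","properties":{"steps":{"type":"array","items":{"type":"object","properties":{"grip":{"type":"number"},"tx":{"type":"number"},"ty":{"type":"number"},"tz":{"type":"number"},"rx":{"type":"number"},"ry":{"type":"number"},"rz":{"type":"number"}}}},"force":{"type":"number"}},"required":["steps"]}

```bash
ls; mkdir -p pics; cat > h.py <<'E'
import numpy as np, cv2
from cell import observe, capture, camera_params, finish_job
from scipy.spatial.transform import Rotation as R
def proj(P,cp):
    P=np.atleast_2d(P); W=np.array(cp["world_to_cam"]); c=P@W[:3,:3].T+W[:3,3]
    s=c[:,:2]/c[:,2:]; s=s*(1+cp["k1"]*(s**2).sum(1,keepdims=True))
    return np.c_[s[:,0]*cp["fx"]+cp["cx"], s[:,1]*cp["fy"]+cp["cy"]]
def ray(px,cp,z):
    px=np.atleast_2d(np.array(px,float)); d=np.c_[(px[:,0]-cp["cx"])/cp["fx"],(px[:,1]-cp["cy"])/cp["fy"]]
    s=d.copy()
    for _ in range(20): s=d/(1+cp["k1"]*(s**2).sum(1,keepdims=True))
    W=np.array(cp["world_to_cam"]); Rm=W[:3,:3]; o=-Rm.T@W[:3,3]; v=np.c_[s,np.ones(len(s))]@Rm
    return o+v*((np.asarray(z)-o[2])/v[:,2])[:,None]
E
python3 - <<'E'
from h import *
for n in ("top","side"):
    im=capture(n); cv2.imwrite(f"pics/{n}0.png",im); cp=camera_params(n); print(n,cp)
    W=np.array(cp["world_to_cam"]);print(-W[:3,:3].T@W[:3,3])
s=observe();print(s)
E
```

```text
pics
top {'fx': 402.3612363371926, 'fy': 402.3612363371926, 'cx': 318.9591537005808, 'cy': 192.02841658045668, 'k1': -0.08321102080472144, 'world_to_cam': array([[ 0.02852641, -0.99957968, -0.00516706, -0.02733394],
       [-0.98653518, -0.0273206 , -0.16125115,  0.55928985],
       [ 0.1610422 ,  0.0096974 , -0.98689988,  1.10261008],
       [ 0.        ,  0.        ,  0.        ,  1.        ]])}
[ 0.3749721  -0.02273477  1.17821065]
side {'fx': 394.8794926810718, 'fy': 394.8794926810718, 'cx': 318.17000399632536, 'cy': 198.48512394627096, 'k1': 0.02679814762452899, 'world_to_cam': array([[ 0.75687972, -0.65350886, -0.00769837, -0.43508362],
       [-0.41702733, -0.4738554 , -0.77559607,  0.30754576],
       [ 0.50321099,  0.59024337, -0.6311826 ,  0.67478924],
       [ 0.        ,  0.        ,  0.        ,  1.        ]])}
[ 0.1179996  -0.53688865  0.66109708]
{'clock': 0.1, 'q': array([ 9.43196037e-01,  2.59230242e-01,  1.53594538e+00,  1.83247733e-05,
        1.34799172e+00, -2.02785972e-01]), 'dq': array([ 1.99026698e-03, -8.19608143e-04, -8.73371481e-04, -1.09756091e-03,
       -6.92937237e-05, -1.08783707e-03]), 'joint_torque': array([ 5.99235627e-04, -4.46965170e+01, -2.91248578e+01, -3.38182044e-04,
        6.30725466e-03, -5.29647298e-05]), 'tcp_pos': array([0.2263761 , 0.50075264, 0.23059063]), 'orientation': array([ 2.63936544e+00,  1.70290175e+00, -2.31568752e-03]), 'ft_force': array([-0.47597662, -0.80549856, -0.16752558]), 'wrist_torque': array([ 0.05947282, -0.03129686,  0.00625858]), 'width': 0.08560996827070963}
```

View pics/top0.png

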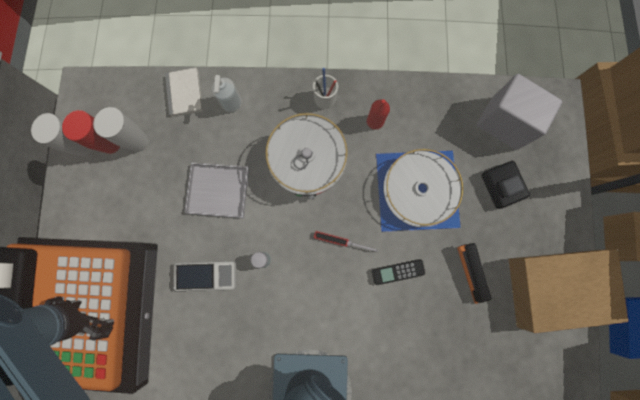

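View pics/side0.png

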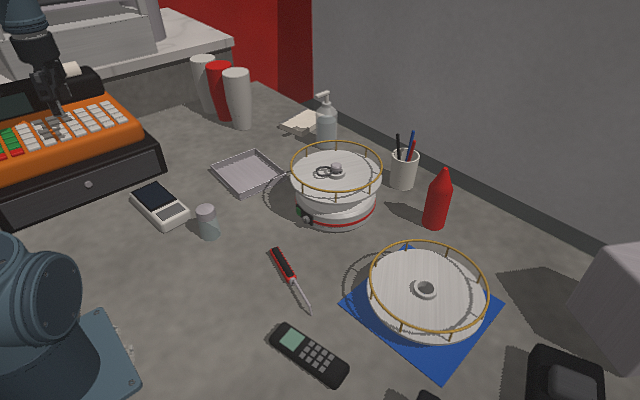

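The top view shows the carousel at about (306,153), the pile plate at (423,188), the tray at (216,191), and the pick from (311,235) to its tip at (375,249). Next I'll enlarge the ring and pick.

```bash
python3 - <<'E'
from h import *
t=cv2.imread("pics/top0.png"); s=cv2.imread("pics/side0.png")
f=lambda im,x,y,w,h:cv2.resize(im[y:y+h,x:x+w],(400,300),interpolation=cv2.INTER_CUBIC)
cv2.imwrite("pics/c0.png",np.vstack([np.hstack([f(t,276,130,60,45),f(t,303,210,80,60)]),np.hstack([f(s,296,140,80,60),f(t,383,158,80,60)])]))
E
```

```text
(no output)
```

View pics/c0.png

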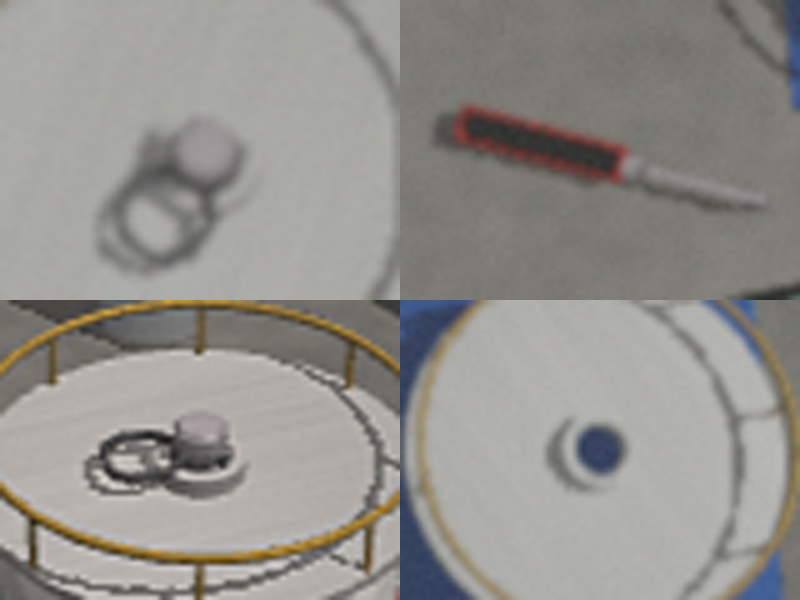

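```bash
cat > fit.py <<'E'
from h import *
from scipy.optimize import least_squares
T=camera_params("top");S=camera_params("side")
t=cv2.imread("pics/top0.png");s=cv2.imread("pics/side0.png")
def railpts(im,box):
    h=cv2.cvtColor(im,cv2.COLOR_BGR2HSV);m=cv2.inRange(h,(12,90,90),(30,255,255))
    y,x=np.nonzero(m);k=(x>box[0])&(x<box[2])&(y>box[1])&(y<box[3]);return np.c_[x,y][k]
for nm,z,bt,bs,x0 in (("plate",.138,(255,105,355,200),(280,130,390,200),(.54,0)),("pile",.077,(370,140,470,232),(355,230,500,350),(.45,-.27))):
  for tag,im,cp,b in (("top",t,T,bt),("side",s,S,bs)):
    p=railpts(im,b)
    th=np.linspace(0,2*np.pi,400)
    def res(q):
        c=proj(np.c_[q[0]+.106*np.cos(th),q[1]+.106*np.sin(th),0*th+z-.0015],cp)
        return np.linalg.norm(p[:,None]-c[None],axis=2).min(1)
    r=least_squares(res,x0,loss="soft_l1",f_scale=1.0,diff_step=1e-3);print(nm,tag,len(p),r.x,np.median(res(r.x)))
print("shaft top",ray([307.2,152.5],T,.134),"side",ray([296+202/5,140+121/5],S,.134))
print("loop",ray([300.5,163],T,.1185),"side",ray([296+145/5,140+156/5],S,.1185))
c=ray([(315,231.6),(314,238),(348,239.6),(346.6,246)],T,.024);print("handle",c,(c.mean(0)),np.linalg.norm(c[0]-c[2]),np.linalg.norm(c[0]-c[1]))
print("tip/hook",ray([376,250.6],T,.02))
print("pile hub",ray([423.4,188],T,.050))
print("tray TL,TR,BR,BL",ray([(192,164),(247,166),(244,218),(185,215)],T,.025))
print("others", ray([(260,260)],T,.086), ray([(205,276),(398,271)],T,.03),ray([(378,115)],T,.1))
E
python3 fit.py
```

```text
plate top 87 [0.65374088 0.02570808] 0.31390917664519496
plate side 444 [0.65260142 0.02499681] 0.5244757283460617
pile top 58 [ 0.58032736 -0.30685615] 0.3328735578067342
pile side 837 [ 0.57917089 -0.30646649] 0.6955239466667253
shaft top [[0.6516065  0.02203081 0.134     ]] side [[0.65455836 0.02477247 0.134     ]]
loop [[0.62598176 0.03981976 0.1185    ]] side [[0.62996108 0.03759177 0.1185    ]]
handle [[ 0.44824755 -0.00333684  0.024     ]
 [ 0.42991084 -0.00102789  0.024     ]
 [ 0.42804888 -0.09820049  0.024     ]
 [ 0.40977606 -0.09454644  0.024     ]] [ 0.42899583 -0.04927791  0.024     ] 0.09699019415893302 0.018481508581184473
tip/hook [[ 0.39901641 -0.17907082  0.02      ]]
pile hub [[ 0.57899926 -0.3097204   0.05      ]]
tray TL,TR,BR,BL [[0.6370062  0.3678188  0.025     ]
 [0.63497314 0.2027981  0.025     ]
 [0.48124916 0.20267703 0.025     ]
 [0.48464838 0.37637531 0.025     ]]
others [[0.36364053 0.14123367 0.086     ]] [[ 0.31280026  0.30395768  0.03      ]
 [ 0.34320711 -0.24042974  0.03      ]] [[ 0.77513057 -0.17200702  0.1       ]]
```

The ring's mouth axis points to heading about 150° (loop toward robot-left), and the loop centre measures 29 mm from the shaft, as specified. I'll go above the pick first.

```bash
cat >> h.py <<'E'
def Rt(heading,tilt=0):
    """tool rotation holding pick with pick x at heading (deg), nose down by tilt (deg); tool y = pick x, tool z = -pick z"""
    a,t=np.radians([heading,tilt]); f=np.array([np.cos(a),np.sin(a),0]); u=np.array([0,0,1.])
    px=f*np.cos(t)-u*np.sin(t); pz=f*np.sin(t)+u*np.cos(t)
    return np.c_[np.cross(px,-pz),px,-pz]
def go(p,Rw=None):
    s=observe(); R0=R.from_rotvec(s["orientation"]); d=R0.inv().apply(np.array(p)-s["tcp_pos"])*1000
    r=(R0.inv()*R.from_matrix(Rw)).as_rotvec() if Rw is not None else np.zeros(3)
    print("to",np.round(p,4),"t",np.round(d,1),"r",np.round(r,3),"deg",np.degrees(np.linalg.norm(r)).round(0))
def st():
    s=observe(); print(round(s["clock"],2),s["tcp_pos"].round(4),s["orientation"].round(3),"F",s["ft_force"].round(1),"w",s["width"].round(4),"q",s["q"].round(2))
E
python3 -c "
from h import *
go([.4227,-.0786,.13],Rt(-102))"
```

```text
to [ 0.4227 -0.0786  0.13  ] t [-446.8  417.7  101.1] r [1.000e-03 2.000e-03 1.355e+00] deg 78.0
```

Request:
move_arm(
  steps=[
    {"tx": -447,"ty": 418,"tz": 60,"rz": 1.355,"grip": 60},
    {"tx": -447,"ty": 418,"tz": 60,"rz": 1.355,"grip": 60},
    {"tx": -447,"ty": 418,"tz": 60,"rz": 1.355,"grip": 60},
    {"tx": -447,"ty": 418,"tz": 60,"rz": 1.355,"grip": 60},
    {"tx": -447,"ty": 418,"tz": 60,"rz": 1.355,"grip": 60},
    {"tx": -447,"ty": 418,"tz": 60,"rz": 1.355,"grip": 60},
    {"tx": -447,"ty": 418,"tz": 60,"rz": 1.355,"grip": 60},
    {"tx": -447,"ty": 418,"tz": 60,"rz": 1.355,"grip": 60},
    {"tx": -447,"ty": 418,"tz": 60,"rz": 1.355,"grip": 60},
    {"tx": -447,"ty": 418,"tz": 60,"rz": 1.355,"grip": 60},
  ],
)

```text
schema error: expected keys grip, tx, ty, tz, rx, ry, rz
```

```bash
python3 -c "
from h import *
st();go([.4227,-.0786,.13],Rt(-102))"
```

```text
Traceback (most recent call last):
  File "h.py", line 24, in st
    s=observe(); print(round(s["clock"],2),s["tcp_pos"].round(4),s["orientation"].round(3),"F",s["ft_force"].round(1),"w",s["width"].round(4),"q",s["q"].round(2))
                                                                                                                          ^^^^^^^^^^^^^^^^
AttributeError: 'float' object has no attribute 'round'
```

All keys are required in each row.

Request:
move_arm(
  steps=[
    {"tx": -447,"ty": 418,"tz": 60,"rx": 0,"ry": 0,"rz": 1.355,"grip": 60},
    {"tx": -447,"ty": 418,"tz": 60,"rx": 0,"ry": 0,"rz": 1.355,"grip": 60},
    {"tx": -447,"ty": 418,"tz": 60,"rx": 0,"ry": 0,"rz": 1.355,"grip": 60},
    {"tx": -447,"ty": 418,"tz": 60,"rx": 0,"ry": 0,"rz": 1.355,"grip": 60},
    {"tx": -447,"ty": 418,"tz": 60,"rx": 0,"ry": 0,"rz": 1.355,"grip": 60},
    {"tx": -447,"ty": 418,"tz": 60,"rx": 0,"ry": 0,"rz": 1.355,"grip": 60},
    {"tx": -447,"ty": 418,"tz": 60,"rx": 0,"ry": 0,"rz": 1.355,"grip": 60},
    {"tx": -447,"ty": 418,"tz": 60,"rx": 0,"ry": 0,"rz": 1.355,"grip": 60},
    {"tx": -447,"ty": 418,"tz": 60,"rx": 0,"ry": 0,"rz": 1.355,"grip": 60},
    {"tx": -447,"ty": 418,"tz": 60,"rx": 0,"ry": 0,"rz": 1.355,"grip": 60},
  ],
)

```text
clock: 0.93
tcp_pos: [0.3597, 0.1066, 0.1905]
orientation: [-3.137, 0.173, -0.0]
ft_force: [0.8, 0.6, -0.3]
width: 0.0514
```

```bash
sed -i 's/s\["width"\].round(4)/round(s["width"],4)/' h.py; python3 -c "
from h import *
st();go([.4227,-.0786,.13],Rt(-102))"
```

```text
0.93 [0.3597 0.1066 0.1905] [-3.137  0.173 -0.   ] F [ 0.8  0.6 -0.3] w 0.0514 q [-0.01 -0.03  1.97  0.    1.2   0.1 ]
to [ 0.4227 -0.0786  0.13  ] t [ 82.9 177.2  60.5] r [-0.  -0.   0.1] deg 6.0
```

Request:
move_arm(
  steps=[
    {"tx": 83,"ty": 177,"tz": 60,"rx": 0,"ry": 0,"rz": 0.1,"grip": 60},
    {"tx": 83,"ty": 177,"tz": 60,"rx": 0,"ry": 0,"rz": 0.1,"grip": 60},
    {"tx": 83,"ty": 177,"tz": 60,"rx": 0,"ry": 0,"rz": 0.1,"grip": 60},
    {"tx": 83,"ty": 177,"tz": 60,"rx": 0,"ry": 0,"rz": 0.1,"grip": 60},
    {"tx": 83,"ty": 177,"tz": 60,"rx": 0,"ry": 0,"rz": 0.1,"grip": 60},
    {"tx": 83,"ty": 177,"tz": 60,"rx": 0,"ry": 0,"rz": 0.1,"grip": 60},
    {"tx": 83,"ty": 177,"tz": 60,"rx": 0,"ry": 0,"rz": 0.1,"grip": 60},
    {"tx": 83,"ty": 177,"tz": 60,"rx": 0,"ry": 0,"rz": 0.1,"grip": 60},
  ],
)

```text
clock: 1.6
tcp_pos: [0.4233, -0.0758, 0.1303]
orientation: [-3.124, 0.321, 0.003]
ft_force: [0.4, 0.7, 0.3]
width: 0.0514
```

```bash
python3 - <<'E'
from h import *
st();go([.4227,-.0786,.13],Rt(-102))
cp=camera_params("wrist");im=capture("wrist")
W=np.array(cp["world_to_cam"]);print(-W[:3,:3].T@W[:3,3],W[2,:3])
# expected pick outline
o=np.array([.429,-.0493]);px=np.array([-.21,-.978]);py=np.array([.978,-.21])
for x,y,z in ((-50,-11,24),(-50,11,24),(50,11,24),(50,-11,24),(130,0,24),(138.5,0,5.9)):
    P=np.r_[o+px*x/1e3+py*y/1e3,z/1e3];u=proj(P,cp)[0];print((x,y,z),u.round(0));cv2.circle(im,tuple(int(v) for v in u),2,(0,255,0),-1)
cv2.imwrite("pics/w0.png",im)
E
```

```text
1.6 [ 0.4233 -0.0758  0.1303] [-3.124e+00  3.210e-01  3.000e-03] F [0.4 0.7 0.3] w 0.0514 q [-0.44  0.15  1.95  0.    1.05 -0.23]
to [ 0.4227 -0.0786  0.13  ] t [-0.   2.9  0.2] r [-0.001  0.002  0.004] deg 0.0
[0.44074104 0.00312317 0.27134666] [-0.06620823 -0.30673059 -0.94949082]
(-50, -11, 24) [306.  90.]
(-50, 11, 24) [339.  90.]
(50, 11, 24) [336. 226.]
(50, -11, 24) [307. 226.]
(130, 0, 24) [321. 313.]
(138.5, 0, 5.9) [321. 309.]
```

View pics/w0.png

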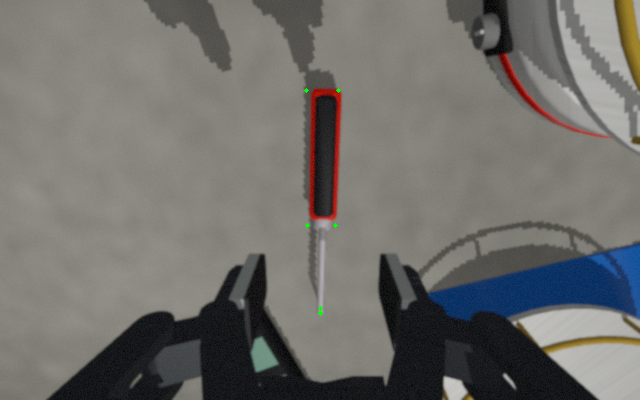

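The pick matches the prediction within about 2 mm (handle rows 90–220, columns 309–341, hook at (321,313)). I'll descend and grip it.

Request:
move_arm(
  steps=[
    {"tx": 1,"ty": 3,"tz": 40,"rx": 0,"ry": 0,"rz": 0.02,"grip": 60},
    {"tx": 1,"ty": 3,"tz": 80,"rx": 0,"ry": 0,"rz": 0.02,"grip": 60},
    {"tx": 1,"ty": 3,"tz": 110,"rx": 0,"ry": 0,"rz": 0.02,"grip": 60},
    {"tx": 1,"ty": 3,"tz": 127,"rx": 0,"ry": 0,"rz": 0.02,"grip": 60},
    {"tx": 1,"ty": 3,"tz": 127,"rx": 0,"ry": 0,"rz": 0.02,"grip": 60},
    {"tx": 1,"ty": 3,"tz": 127,"rx": 0,"ry": 0,"rz": 0.02,"grip": 0},
    {"tx": 1,"ty": 3,"tz": 127,"rx": 0,"ry": 0,"rz": 0.02,"grip": 0},
    {"tx": 1,"ty": 3,"tz": 127,"rx": 0,"ry": 0,"rz": 0.02,"grip": 0},
    {"tx": 1,"ty": 3,"tz": 127,"rx": 0,"ry": 0,"rz": 0.02,"grip": 0},
    {"tx": 1,"ty": 3,"tz": 127,"rx": 0,"ry": 0,"rz": 0.02,"grip": 0},
  ],
  force=120,
)

```text
clock: 2.48
tcp_pos: [0.4257, -0.0794, 0.0057]
orientation: [3.121, -0.35, 0.005]
ft_force: [-1.3, 1.9, 6.7]
width: 0.0194
```

```bash
cat >> h.py <<'E'
# pick in tool frame: TCP at pick (gx,0,gz)
SH=np.array([.653,.0245]); RH=150.
def tcp_for_tip(tip,heading,tilt,gx,gz):
    M=Rt(heading,tilt); Pk=np.c_[M[:,1],np.cross(-M[:,2],M[:,1]),-M[:,2]]  # pick axes in world
    return np.array(tip)+Pk@(np.array([gx,0,gz])-np.array([138.5,0,5.9]))/1e3, M
def tipdir(r): a=np.radians(RH); return SH+r/1e3*np.array([np.cos(a),np.sin(a)])
E
python3 - <<'E'
from h import *
st()
s=observe();o=np.array([.429,-.0493]);px=np.array([-.21,-.978])
print("gx",(s["tcp_pos"][:2]-o)@px*1e3)
p,M=tcp_for_tip(np.r_[tipdir(33),.16],-30,30,30,3); go(p,M)
E
```

```text
2.48 [ 0.4257 -0.0794  0.0057] [ 3.121 -0.35   0.005] F [-1.3  1.9  6.7] w 0.0194 q [-0.44  0.36  2.08  0.    0.7  -0.22]
gx 30.117221810070262
to [0.5418 0.0887 0.2117] t [  76.7 -189.6 -205.9] r [ 0.453 -0.335 -1.239] deg 78.0
```

Request:
move_arm(
  steps=[
    {"tx": 0,"ty": 0,"tz": -40,"rx": 0,"ry": 0,"rz": 0,"grip": 0},
    {"tx": 0,"ty": 0,"tz": -80,"rx": 0,"ry": 0,"rz": 0,"grip": 0},
    {"tx": 0,"ty": 0,"tz": -120,"rx": 0,"ry": 0,"rz": 0,"grip": 0},
    {"tx": 20,"ty": -40,"tz": -160,"rx": 0,"ry": 0,"rz": -0.12,"grip": 0},
    {"tx": 40,"ty": -80,"tz": -200,"rx": 0,"ry": 0,"rz": -0.24,"grip": 0},
    {"tx": 40,"ty": -100,"tz": -240,"rx": 0,"ry": 0,"rz": -0.36,"grip": 0},
    {"tx": 60,"ty": -130,"tz": -260,"rx": 0,"ry": 0,"rz": -0.48,"grip": 0},
    {"tx": 60,"ty": -150,"tz": -260,"rx": 0,"ry": 0,"rz": -0.6,"grip": 0},
    {"tx": 60,"ty": -150,"tz": -260,"rx": 0,"ry": 0,"rz": -0.72,"grip": 0},
    {"tx": 60,"ty": -150,"tz": -260,"rx": 0,"ry": 0,"rz": -0.72,"grip": 0},
  ],
)

```text
clock: 3.32
tcp_pos: [0.518, 0.0559, 0.2671]
orientation: [3.041, 0.783, 0.01]
ft_force: [0.3, -0.1, -1.6]
width: 0.0195
```

```bash
python3 - <<'E'
from h import *
st()
p,M=tcp_for_tip(np.r_[tipdir(33),.17],-30,30,30,5); go(p,M)
E
```

```text
3.32 [0.518  0.0559 0.2671] [3.041 0.783 0.01 ] F [ 0.3 -0.1 -1.6] w 0.0195 q [-0.11  0.18  1.55  0.    1.41 -0.61]
to [0.5427 0.0882 0.2235] t [ 36.9 -16.5  43.8] r [ 0.515 -0.147 -0.529] deg 43.0
```

Request:
move_arm(
  steps=[
    {"tx": 37,"ty": -17,"tz": 44,"rx": 0.515,"ry": -0.147,"rz": -0.529,"grip": 0},
    {"tx": 37,"ty": -17,"tz": 44,"rx": 0.515,"ry": -0.147,"rz": -0.529,"grip": 0},
    {"tx": 37,"ty": -17,"tz": 44,"rx": 0.515,"ry": -0.147,"rz": -0.529,"grip": 0},
    {"tx": 37,"ty": -17,"tz": 44,"rx": 0.515,"ry": -0.147,"rz": -0.529,"grip": 0},
    {"tx": 37,"ty": -17,"tz": 44,"rx": 0.515,"ry": -0.147,"rz": -0.529,"grip": 0},
    {"tx": 37,"ty": -17,"tz": 44,"rx": 0.515,"ry": -0.147,"rz": -0.529,"grip": 0},
    {"tx": 37,"ty": -17,"tz": 44,"rx": 0.515,"ry": -0.147,"rz": -0.529,"grip": 0},
    {"tx": 37,"ty": -17,"tz": 44,"rx": 0.515,"ry": -0.147,"rz": -0.529,"grip": 0},
    {"tx": 37,"ty": -17,"tz": 44,"rx": 0.515,"ry": -0.147,"rz": -0.529,"grip": 0},
  ],
)

```text
clock: 4.07
tcp_pos: [0.5403, 0.0858, 0.2198]
orientation: [-2.315, -1.316, 0.362]
ft_force: [0.8, -0.0, -0.4]
width: 0.0198
```

```bash
cat > look.py <<'E'
from h import *
import sys
st()
n=sys.argv[1]; gx,gz=30,5
s=observe(); M=R.from_rotvec(s["orientation"]).as_matrix()
Pk=np.c_[M[:,1],np.cross(-M[:,2],M[:,1]),-M[:,2]]
tip=s["tcp_pos"]+Pk@(np.array([138.5,0,5.9])-[gx,0,gz])/1e3
top=s["tcp_pos"]+Pk@(np.array([130,0,24])-[gx,0,gz])/1e3
print("tip model",tip.round(4))
w=camera_params("wrist"); wi=capture("wrist"); sc=camera_params("side"); si=capture("side")
A=[]
for im,cp,b in ((wi,w,None),(si,sc,(276,125,110,85))):
    big=cv2.resize(im,None,fx=4,fy=4,interpolation=cv2.INTER_CUBIC)
    u=proj(np.array([tip,top]),cp); print(u.round(1))
    for (x,y),c in zip(u,((0,255,0),(255,255,0))): cv2.circle(big,(int(4*x+2),int(4*y+2)),3,c,-1)
    if b is None:
        lp=proj(np.r_[tipdir(28),.1185],cp)[0]; print("loop in wrist",lp); b=(int(np.clip(lp[0]-55,0,530)),int(np.clip(lp[1]-42,0,315)),110,85)
    print("crop origin",b[:2],"scale",4)
    A.append(big[4*b[1]:4*(b[1]+b[3]),4*b[0]:4*(b[0]+b[2])][:340,:440])
cv2.imwrite(f"pics/{n}.png",np.hstack([cv2.resize(a,(400,309)) for a in A])); np.savez(f"pics/{n}.npz",w=wi,s=si,cw=w["world_to_cam"])
E
python3 look.py hk0
```

```text
4.07 [0.5403 0.0858 0.2198] [-2.315 -1.316  0.362] F [ 0.8 -0.  -0.4] w 0.0198 q [-0.17  0.56  1.23  0.19  1.85 -1.19]
tip model [0.6212 0.0375 0.166 ]
[[321.6 441.3]
 [321.5 464.6]]
loop in wrist [329.08553749 417.84007876]
crop origin (274, 315) scale 4
[[322.2 155.7]
 [323.  148.1]]
crop origin (276, 125) scale 4
```

View pics/hk0.png

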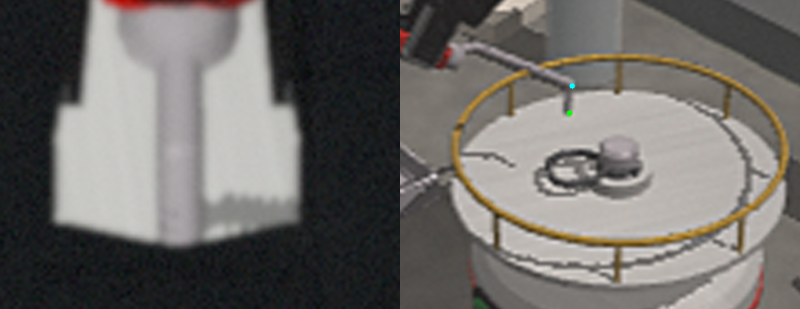

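The kinematic pick model matches the side image: the hook top and tip markers sit exactly on the hook. I'll lower into the loop at r = 33 mm.

```bash
python3 - <<'E'
from h import *
st()
for z in (.14,.112):
    p,M=tcp_for_tip(np.r_[tipdir(33),z],-30,30,30,5); go(p,M)
E
```

```text
4.17 [0.5402 0.0863 0.2209] [-2.314 -1.319  0.36 ] F [-0.7  0.2 -1.8] w 0.0192 q [-0.16  0.55  1.23  0.19  1.85 -1.19]
to [0.5427 0.0882 0.1935] t [ 3.  14.7 23.1] r [-0.003 -0.002 -0.011] deg 1.0
to [0.5427 0.0882 0.1655] t [ 3.1 28.8 47.4] r [-0.003 -0.002 -0.011] deg 1.0
```

Request:
move_arm(
  steps=[
    {"tx": 3,"ty": 8,"tz": 12,"rx": 0,"ry": 0,"rz": -0.01,"grip": 0},
    {"tx": 3,"ty": 15,"tz": 23,"rx": 0,"ry": 0,"rz": -0.01,"grip": 0},
    {"tx": 3,"ty": 17,"tz": 27,"rx": 0,"ry": 0,"rz": -0.01,"grip": 0},
    {"tx": 3,"ty": 20,"tz": 32,"rx": 0,"ry": 0,"rz": -0.01,"grip": 0},
    {"tx": 3,"ty": 22,"tz": 36,"rx": 0,"ry": 0,"rz": -0.01,"grip": 0},
    {"tx": 3,"ty": 22,"tz": 36,"rx": 0,"ry": 0,"rz": -0.01,"grip": 0},
  ],
)

```text
clock: 4.67
tcp_pos: [0.5423, 0.0882, 0.1768]
orientation: [-2.303, -1.33, 0.36]
ft_force: [-1.4, -0.3, -1.0]
width: 0.0196
```

```bash
python3 look.py hk1; python3 -c "
from h import *
t=capture('top');a=t[130:175,276:336];s=np.load('pics/hk1.npz')['s'];b=s[150:195,296:356]
cv2.imwrite('pics/hk1.png',np.hstack([cv2.resize(x,(400,300),interpolation=cv2.INTER_CUBIC) for x in (a,b)]))
for z in (.124,.112):
    p,M=tcp_for_tip(np.r_[tipdir(33),z],-30,30,30,5); go(p,M)"
```

```text
4.67 [0.5423 0.0882 0.1768] [-2.303 -1.33   0.36 ] F [-1.4 -0.3 -1. ] w 0.0196 q [-0.16  0.59  1.27  0.18  1.77 -1.22]
tip model [0.6238 0.0412 0.1227]
[[321.6 441.3]
 [321.5 464.6]]
loop in wrist [321.81563676 449.18079503]
crop origin (266, 315) scale 4
[[322.  170.1]
 [322.8 163. ]]
crop origin (276, 125) scale 4
to [0.5427 0.0882 0.1775] t [-0.1 -0.1  0.5] r [-0.005 -0.001  0.001] deg 0.0
to [0.5427 0.0882 0.1655] t [-0.1  5.9 10.8] r [-0.005 -0.001  0.001] deg 0.0
```

View pics/hk1.png

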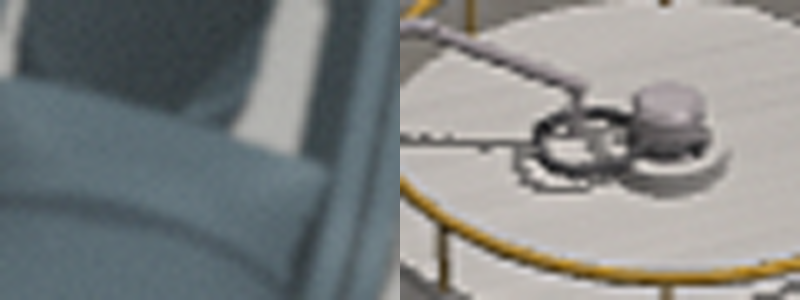

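The hook tip sits over the loop opening: tip at crop (576,132), loop spanning columns 533–632 and rows 108–178. I'll lower 11 mm into it.

Request:
move_arm(
  steps=[
    {"tx": 0,"ty": 2,"tz": 4,"rx": 0,"ry": 0,"rz": 0,"grip": 0},
    {"tx": 0,"ty": 4,"tz": 8,"rx": 0,"ry": 0,"rz": 0,"grip": 0},
    {"tx": 0,"ty": 6,"tz": 11,"rx": 0,"ry": 0,"rz": 0,"grip": 0},
    {"tx": 0,"ty": 6,"tz": 11,"rx": 0,"ry": 0,"rz": 0,"grip": 0},
  ],
)

```text
clock: 5.15
tcp_pos: [0.5421, 0.0884, 0.1639]
orientation: [-2.302, -1.33, 0.36]
ft_force: [-0.4, -0.8, -1.2]
width: 0.0197
```

```bash
python3 - <<'E'
from h import *
st()
for r in (41,50,60,86):
    p,M=tcp_for_tip(np.r_[tipdir(r),.1125],-30,30,30,5); go(p,M)
E
```

```text
5.15 [0.5421 0.0884 0.1639] [-2.302 -1.33   0.36 ] F [-0.4 -0.8 -1.2] w 0.0197 q [-0.16  0.6   1.29  0.18  1.75 -1.22]
to [0.5357 0.0922 0.166 ] t [ 0.1 -7.4  2. ] r [-0.007 -0.001  0.001] deg 0.0
to [0.5279 0.0967 0.166 ] t [  0.1 -15.2   6.5] r [-0.007 -0.001  0.001] deg 0.0
to [0.5193 0.1017 0.166 ] t [  0.1 -23.8  11.6] r [-0.007 -0.001  0.001] deg 0.0
to [0.4968 0.1147 0.166 ] t [  0.1 -46.2  24.8] r [-0.007 -0.001  0.001] deg 0.0
```

Request:
move_arm(
  steps=[
    {"tx": 0,"ty": -3.5,"tz": 2,"rx": 0,"ry": 0,"rz": 0,"grip": 0},
    {"tx": 0,"ty": -5.2,"tz": 3,"rx": 0,"ry": 0,"rz": 0,"grip": 0},
    {"tx": 0,"ty": -6.9,"tz": 4,"rx": 0,"ry": 0,"rz": 0,"grip": 0},
    {"tx": 0,"ty": -7.8,"tz": 4.5,"rx": 0,"ry": 0,"rz": 0,"grip": 0},
    {"tx": 0,"ty": -8.7,"tz": 5,"rx": 0,"ry": 0,"rz": 0,"grip": 0},
    {"tx": 0,"ty": -9.5,"tz": 5.5,"rx": 0,"ry": 0,"rz": 0,"grip": 0},
    {"tx": 0,"ty": -10.4,"tz": 6,"rx": 0,"ry": 0,"rz": 0,"grip": 0},
  ],
)

```text
clock: 5.73
tcp_pos: [0.5338, 0.0936, 0.1651]
orientation: [-2.307, -1.332, 0.355]
ft_force: [6.2, -3.1, -1.3]
width: 0.019
```

```bash
python3 look.py hk2 | head -2
```

```text
5.73 [0.5338 0.0936 0.1651] [-2.307 -1.332  0.355] F [ 6.2 -3.1 -1.3] w 0.019 q [-0.16  0.58  1.32  0.19  1.73 -1.22]
tip model [0.6155 0.0464 0.1116]
```

Contact made: 7 N along the pull direction. I'll keep pulling.

Request:
move_arm(
  steps=[
    {"tx": 0,"ty": -1,"tz": 0.6,"rx": 0,"ry": 0,"rz": 0,"grip": 0},
    {"tx": 0,"ty": -2,"tz": 1.2,"rx": 0,"ry": 0,"rz": 0,"grip": 0},
    {"tx": 0,"ty": -3.5,"tz": 2,"rx": 0,"ry": 0,"rz": 0,"grip": 0},
    {"tx": 0,"ty": -5.2,"tz": 3,"rx": 0,"ry": 0,"rz": 0,"grip": 0},
    {"tx": 0,"ty": -7,"tz": 4,"rx": 0,"ry": 0,"rz": 0,"grip": 0},
    {"tx": 0,"ty": -8.7,"tz": 5,"rx": 0,"ry": 0,"rz": 0,"grip": 0},
    {"tx": 0,"ty": -10.4,"tz": 6,"rx": 0,"ry": 0,"rz": 0,"grip": 0},
    {"tx": 0,"ty": -12,"tz": 7,"rx": 0,"ry": 0,"rz": 0,"grip": 0},
    {"tx": 0,"ty": -12,"tz": 7,"rx": 0,"ry": 0,"rz": 0,"grip": 0},
  ],
)

```text
clock: 6.58
tcp_pos: [0.5195, 0.1017, 0.1651]
orientation: [-2.302, -1.331, 0.359]
ft_force: [-0.3, -0.6, -1.1]
width: 0.0193
```

```bash
python3 look.py hk3 | head -2; python3 -c "
from h import *
for r in (70,84):
    p,M=tcp_for_tip(np.r_[tipdir(r),.1115],-30,30,30,5); go(p,M)
s=np.load('pics/hk3.npz')['s'];b=s[145:205,286:366]
cv2.imwrite('pics/hk3.png',cv2.resize(b,(560,420),interpolation=cv2.INTER_CUBIC))"
```

```text
6.58 [0.5195 0.1017 0.1651] [-2.302 -1.331  0.359] F [-0.3 -0.6 -1.1] w 0.0193 q [-0.15  0.56  1.36  0.19  1.72 -1.22]
tip model [0.6011 0.0548 0.1111]
to [0.5106 0.1067 0.165 ] t [-0.1 -9.1  5.4] r [-0.006 -0.001  0.001] deg 0.0
to [0.4985 0.1137 0.165 ] t [ -0.1 -21.2  12.5] r [-0.006 -0.001  0.001] deg 0.0
```

View pics/hk3.png

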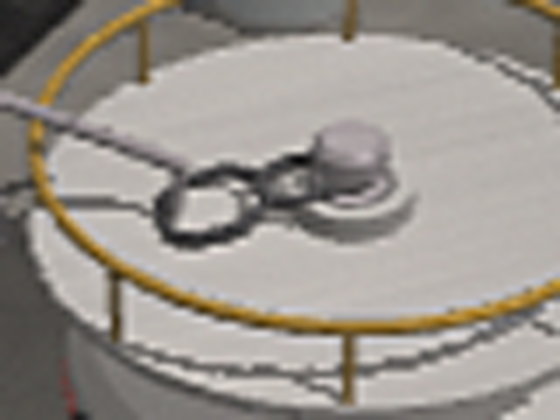

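The ring has snapped out and its C now sits beside the shaft on the hub. I'll pull it clear of the hub.

Request:
move_arm(
  steps=[
    {"tx": 0,"ty": -2.6,"tz": 1.5,"rx": 0,"ry": 0,"rz": 0,"grip": 0},
    {"tx": 0,"ty": -5.2,"tz": 3,"rx": 0,"ry": 0,"rz": 0,"grip": 0},
    {"tx": 0,"ty": -7.8,"tz": 4.5,"rx": 0,"ry": 0,"rz": 0,"grip": 0},
    {"tx": 0,"ty": -10.4,"tz": 6,"rx": 0,"ry": 0,"rz": 0,"grip": 0},
    {"tx": 0,"ty": -13,"tz": 7.5,"rx": 0,"ry": 0,"rz": 0,"grip": 0},
    {"tx": 0,"ty": -15.6,"tz": 9,"rx": 0,"ry": 0,"rz": 0,"grip": 0},
    {"tx": 0,"ty": -18.2,"tz": 10.5,"rx": 0,"ry": 0,"rz": 0,"grip": 0},
    {"tx": 0,"ty": -20.8,"tz": 12,"rx": 0,"ry": 0,"rz": 0,"grip": 0},
    {"tx": 0,"ty": -23,"tz": 13.3,"rx": 0,"ry": 0,"rz": 0,"grip": 0},
    {"tx": 0,"ty": -23,"tz": 13.3,"rx": 0,"ry": 0,"rz": 0,"grip": 0},
  ],
)

```text
clock: 7.52
tcp_pos: [0.4966, 0.1149, 0.1653]
orientation: [-2.303, -1.331, 0.359]
ft_force: [-0.7, 0.1, -0.9]
width: 0.0192
```

```bash
python3 look.py hk4 | head -2; python3 -c "
from h import *
s=np.load('pics/hk4.npz')['s'];b=s[145:205,286:366]
cv2.imwrite('pics/hk4.png',cv2.resize(b,(560,420),interpolation=cv2.INTER_CUBIC))"
```

```text
7.52 [0.4966 0.1149 0.1653] [-2.303 -1.331  0.359] F [-0.7  0.1 -0.9] w 0.0192 q [-0.13  0.53  1.42  0.2   1.69 -1.21]
tip model [0.5781 0.068  0.1112]
```

View pics/hk4.png

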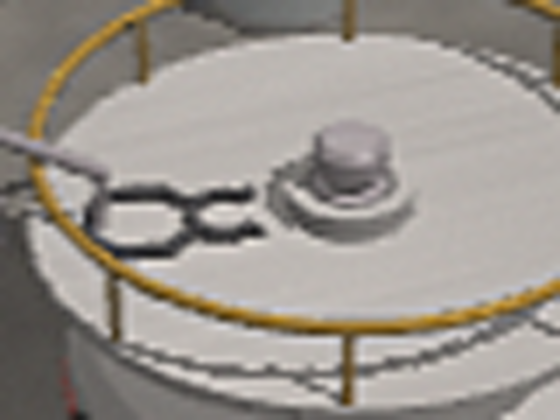

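The ring lies flat on the disc, clear of the hub, with its loop end at (95,215) and arms ending near (258,210). Now I'll unhook and rise.

Request:
move_arm(
  steps=[
    {"tx": 0,"ty": 3.5,"tz": -2,"rx": 0,"ry": 0,"rz": 0,"grip": 0},
    {"tx": 0,"ty": 1,"tz": -6,"rx": 0,"ry": 0,"rz": 0,"grip": 0},
    {"tx": 0,"ty": -1.5,"tz": -10.7,"rx": 0,"ry": 0,"rz": 0,"grip": 0},
    {"tx": 0,"ty": -6.5,"tz": -19.3,"rx": 0,"ry": 0,"rz": 0,"grip": 0},
    {"tx": 0,"ty": -21.5,"tz": -45,"rx": 0,"ry": 0,"rz": 0,"grip": 0},
    {"tx": 0,"ty": -41.5,"tz": -80,"rx": 0,"ry": 0,"rz": 0,"grip": 0},
    {"tx": 0,"ty": -61,"tz": -113,"rx": 0,"ry": 0,"rz": 0,"grip": 0},
    {"tx": 0,"ty": -61,"tz": -113,"rx": 0,"ry": 0,"rz": 0,"grip": 0},
  ],
)

```text
clock: 8.28
tcp_pos: [0.5029, 0.1122, 0.3018]
orientation: [-2.309, -1.338, 0.345]
ft_force: [0.2, -0.8, -0.6]
width: 0.0194
```

```bash
python3 - <<'E'
from h import *
st()
go([.4257,-.0794,.2],Rt(-102.6))
s=capture("side"); cv2.imwrite("pics/s5.png",s); cv2.imwrite("pics/t5.png",capture("top"))
E
```

```text
8.28 [0.5029 0.1122 0.3018] [-2.309 -1.338  0.345] F [ 0.2 -0.8 -0.6] w 0.0194 q [-0.14  0.44  1.22  0.21  1.96 -1.15]
to [ 0.4257 -0.0794  0.2   ] t [-205.3   74.7   72.9] r [-0.45   0.322  1.24 ] deg 78.0
```

Request:
move_arm(
  steps=[
    {"tx": -205,"ty": 75,"tz": 73,"rx": -0.45,"ry": 0.322,"rz": 1.24,"grip": 0},
    {"tx": -205,"ty": 75,"tz": 73,"rx": -0.45,"ry": 0.322,"rz": 1.24,"grip": 0},
    {"tx": -205,"ty": 75,"tz": 73,"rx": -0.45,"ry": 0.322,"rz": 1.24,"grip": 0},
    {"tx": -205,"ty": 75,"tz": 73,"rx": -0.45,"ry": 0.322,"rz": 1.24,"grip": 0},
    {"tx": -205,"ty": 75,"tz": 73,"rx": -0.45,"ry": 0.322,"rz": 1.24,"grip": 0},
    {"tx": -205,"ty": 75,"tz": 73,"rx": -0.45,"ry": 0.322,"rz": 1.24,"grip": 0},
    {"tx": -205,"ty": 75,"tz": 73,"rx": -0.45,"ry": 0.322,"rz": 1.24,"grip": 0},
    {"tx": -205,"ty": 75,"tz": 73,"rx": -0.45,"ry": 0.322,"rz": 1.24,"grip": 0},
    {"tx": -205,"ty": 75,"tz": 73,"rx": -0.45,"ry": 0.322,"rz": 1.24,"grip": 0},
    {"tx": -205,"ty": 75,"tz": 73,"rx": -0.45,"ry": 0.322,"rz": 1.24,"grip": 0},
  ],
)

```text
clock: 9.22
tcp_pos: [0.4212, -0.0791, 0.1911]
orientation: [-3.096, 0.201, 0.055]
ft_force: [0.3, -0.2, -1.3]
width: 0.0193
```

```bash
python3 - <<'E'
from h import *
st()
go([.4257,-.0794,.03],Rt(-102.6))
go([.4257,-.0794,.0057],Rt(-102.6))
E
```

```text
9.22 [ 0.4212 -0.0791  0.1911] [-3.096  0.201  0.055] F [ 0.3 -0.2 -1.3] w 0.0193 q [-0.47  0.1   1.84  0.02  1.25 -0.34]
to [ 0.4257 -0.0794  0.03  ] t [ 10.6   5.5 160.8] r [-0.034  0.04   0.09 ] deg 6.0
to [ 0.4257 -0.0794  0.0057] t [ 11.6   6.4 185. ] r [-0.034  0.04   0.09 ] deg 6.0
```

Request:
move_arm(
  steps=[
    {"tx": 2,"ty": 1,"tz": 40,"rx": -0.034,"ry": 0.04,"rz": 0.09,"grip": 0},
    {"tx": 5,"ty": 3,"tz": 80,"rx": -0.034,"ry": 0.04,"rz": 0.09,"grip": 0},
    {"tx": 8,"ty": 4,"tz": 120,"rx": -0.034,"ry": 0.04,"rz": 0.09,"grip": 0},
    {"tx": 10,"ty": 5,"tz": 155,"rx": -0.034,"ry": 0.04,"rz": 0.09,"grip": 0},
    {"tx": 11,"ty": 6,"tz": 173,"rx": -0.034,"ry": 0.04,"rz": 0.09,"grip": 0},
    {"tx": 11,"ty": 6,"tz": 173,"rx": -0.034,"ry": 0.04,"rz": 0.09,"grip": 0},
    {"tx": 11,"ty": 6,"tz": 173,"rx": -0.034,"ry": 0.04,"rz": 0.09,"grip": 0},
  ],
)

```text
clock: 9.8
tcp_pos: [0.4255, -0.0786, 0.0177]
orientation: [-3.122, 0.333, 0.005]
ft_force: [0.8, -0.5, -0.6]
width: 0.0193
```

```bash
python3 - <<'E'
from h import *
st()
go([.4257,-.0794,.0057],Rt(-102.6))
E
```

```text
9.8 [ 0.4255 -0.0786  0.0177] [-3.122  0.333  0.005] F [ 0.8 -0.5 -0.6] w 0.0193 q [-0.44  0.34  2.06  0.    0.75 -0.23]
to [ 0.4257 -0.0794  0.0057] t [ 0.4  0.8 12. ] r [-0.002  0.003  0.007] deg 0.0
```

Request:
move_arm(
  steps=[
    {"tx": 0,"ty": 0,"tz": 6,"rx": 0,"ry": 0,"rz": 0,"grip": 0},
    {"tx": 0,"ty": 0,"tz": 11,"rx": 0,"ry": 0,"rz": 0,"grip": 0},
    {"tx": 0,"ty": 0,"tz": 11.5,"rx": 0,"ry": 0,"rz": 0,"grip": 0},
    {"tx": 0,"ty": 0,"tz": 11.5,"rx": 0,"ry": 0,"rz": 0,"grip": 60},
    {"tx": 0,"ty": 0,"tz": 11.5,"rx": 0,"ry": 0,"rz": 0,"grip": 60},
    {"tx": 0,"ty": 0,"tz": 11.5,"rx": 0,"ry": 0,"rz": 0,"grip": 60},
    {"tx": 0,"ty": 0,"tz": -30,"rx": 0,"ry": 0,"rz": 0,"grip": 60},
    {"tx": 0,"ty": 0,"tz": -70,"rx": 0,"ry": 0,"rz": 0,"grip": 60},
    {"tx": 0,"ty": 0,"tz": -110,"rx": 0,"ry": 0,"rz": 0,"grip": 60},
    {"tx": 0,"ty": 0,"tz": -150,"rx": 0,"ry": 0,"rz": 0,"grip": 60},
  ],
)

```text
clock: 10.63
tcp_pos: [0.4265, -0.0792, 0.171]
orientation: [-3.123, 0.333, -0.003]
ft_force: [0.4, -0.8, 0.3]
width: 0.0514
```

```bash
python3 - <<'E'
from h import *
st()
# predicted ring pose: tip r ~ 86.5 at end of pull -> ring origin r ~ 45
cv2.imwrite("pics/t6.png",capture("top"));cv2.imwrite("pics/s6.png",capture("side"))
t=cv2.imread("pics/t6.png");s=cv2.imread("pics/s6.png")
cv2.imwrite("pics/r6.png",np.hstack([cv2.resize(t[135:195,260:340],(400,300),interpolation=cv2.INTER_CUBIC),cv2.resize(s[150:195,286:346],(400,300),interpolation=cv2.INTER_CUBIC)]))
c=tipdir(45+28)
# jaws across ring y: tool y along ring -x (heading -30) 
go(np.r_[c,.22],Rt(-30))
E
```

```text
10.63 [ 0.4265 -0.0792  0.171 ] [-3.123e+00  3.330e-01 -3.000e-03] F [ 0.4 -0.8  0.3] w 0.0514 q [-0.44  0.1   1.89  0.    1.15 -0.23]
to [0.5898 0.061  0.22  ] t [ 125.9 -172.4  -42.8] r [ 0.011 -0.012 -1.259] deg 72.0
```

View pics/r6.png

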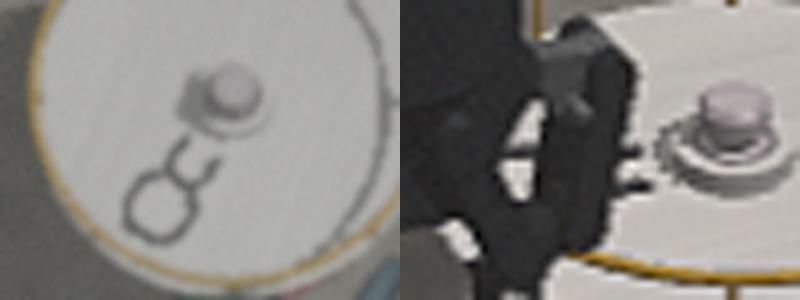

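Top crop: the ring's loop centre is at crop (161,207) and the C's mouth at about (200,151), clear of the hub. I'll fit it.

```bash
cat > ringfit.py <<'E'
from h import *
from scipy.optimize import minimize
T=camera_params("top");t=cv2.imread("pics/t6.png").astype(float).mean(2)
print(ray([(292.7,176.9),(300.5,165.7)],T,.1085))
# template: ring centreline in ring frame
a=np.linspace(np.radians(50),np.radians(310),60)  # C: mouth to -x -> angles measured from +x, skip mouth
ang=np.linspace(-130,130,60)
C=np.c_[11*np.cos(np.radians(ang)),11*np.sin(np.radians(ang))]
L=[(16,-14),(20,-17),(36,-17),(44,-13),(46,-8),(46,8),(44,13),(36,17),(20,17),(16,14),(12.5,8),(12.5,-8),(16,-14)]
L=np.vstack([np.linspace(L[i],L[i+1],12) for i in range(len(L)-1)])
P=np.vstack([C,L])/1e3
g=cv2.GaussianBlur(t,(0,0),.8)
def cost(q):
    c,s=np.cos(q[2]),np.sin(q[2]); w=P@np.array([[c,s],[-s,c]])+q[:2]
    u=proj(np.c_[w,np.full(len(w),.1085)],T).astype(np.float32)
    return cv2.remap(g.astype(np.float32),u[:,0],u[:,1],cv2.INTER_LINEAR).mean()
best=min((minimize(cost,[*(tipdir(r0)),np.radians(h)],method="Nelder-Mead",options=dict(initial_simplex=np.array([*(tipdir(r0)),np.radians(h)])+np.array([[0,0,0],[.006,0,0],[0,.006,0],[0,0,.15]]))) for r0 in (40,46,52) for h in (135,150,165)),key=lambda r:r.fun)
q=best.x;print("ring",q[:2],np.degrees(q[2]),best.fun)
lp=q[:2]+.028*np.array([np.cos(q[2]),np.sin(q[2])]);print("loop",lp)
h=np.degrees(q[2])-180
go(np.r_[lp,.18],Rt(h))
E
python3 ringfit.py
```

```text
[[0.5891222  0.06017071 0.1085    ]
 [0.62080452 0.04013491 0.1085    ]]
ring [0.61600254 0.04775071] 147.76271606324627 127.57144165039062
loop [0.59231885 0.06268666]
to [0.5923 0.0627 0.18  ] t [ 127.4 -174.7   -2.7] r [ 0.011 -0.012 -1.22 ] deg 70.0
```

Request:
move_arm(
  steps=[
    {"tx": 126,"ty": -173,"tz": -10,"rx": 0.01,"ry": -0.01,"rz": -1.22,"grip": 70},
    {"tx": 126,"ty": -173,"tz": -10,"rx": 0.01,"ry": -0.01,"rz": -1.22,"grip": 70},
    {"tx": 126,"ty": -173,"tz": -10,"rx": 0.01,"ry": -0.01,"rz": -1.22,"grip": 70},
    {"tx": 126,"ty": -173,"tz": -10,"rx": 0.01,"ry": -0.01,"rz": -1.22,"grip": 70},
    {"tx": 126,"ty": -173,"tz": -10,"rx": 0.01,"ry": -0.01,"rz": -1.22,"grip": 70},
    {"tx": 126,"ty": -173,"tz": -10,"rx": 0.01,"ry": -0.01,"rz": -1.22,"grip": 70},
    {"tx": 126,"ty": -173,"tz": -10,"rx": 0.01,"ry": -0.01,"rz": -1.22,"grip": 70},
    {"tx": 126,"ty": -173,"tz": -10,"rx": 0.01,"ry": -0.01,"rz": -1.22,"grip": 70},
    {"tx": 126,"ty": -173,"tz": -10,"rx": 0.01,"ry": -0.01,"rz": -1.22,"grip": 70},
    {"tx": 126,"ty": -173,"tz": -10,"rx": 0.01,"ry": -0.01,"rz": -1.22,"grip": 70},
  ],
)

```text
clock: 11.57
tcp_pos: [0.5863, 0.0634, 0.1788]
orientation: [-2.737, -1.521, 0.011]
ft_force: [0.0, -0.7, -0.2]
width: 0.0602
```

```bash
cat > wlook.py <<'E'
from h import *
st()
cp=camera_params("wrist");im=capture("wrist")
q=np.radians(148);lp=np.array([.591,.0615]);f=np.array([np.cos(q),np.sin(q)]);l=np.array([-f[1],f[0]])
for x,y in ((-8,17),(-8,-17),(8,17),(8,-17),(0,0),(18,0)):
    u=proj(np.r_[lp+f*x/1e3+l*y/1e3,.1085],cp)[0];print((x,y),u.round(0));cv2.circle(im,tuple(int(v) for v in u),2,(0,255,0),-1)
cv2.imwrite("pics/w7.png",im)
go(np.r_[lp,.18],Rt(-32))
E
python3 wlook.py
```

```text
11.57 [0.5863 0.0634 0.1788] [-2.737 -1.521  0.011] F [ 0.  -0.7 -0.2] w 0.0602 q [-0.08  0.37  1.5   0.    1.28 -1.1 ]
(-8, 17) [298. 233.]
(-8, -17) [349. 233.]
(8, 17) [297. 211.]
(8, -17) [349. 211.]
(0, 0) [323. 222.]
(18, 0) [323. 196.]
to [0.591  0.0615 0.18  ] t [ 1.   4.9 -1.2] r [-0.013  0.001  0.006] deg 1.0
```

View pics/w7.png

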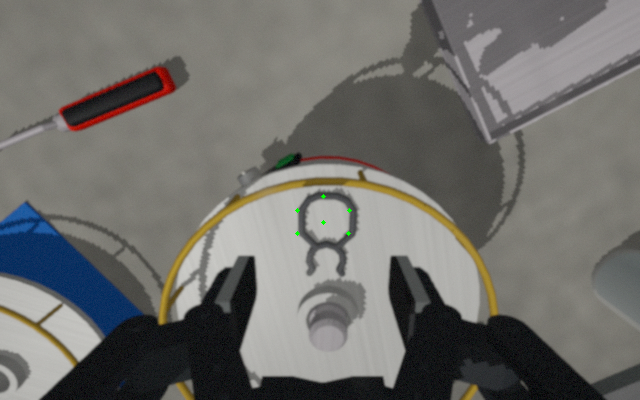

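The ring is centred at (328,220), about 3 mm to the right of the prediction. I'll correct and go down with the jaws at 47 mm.

Request:
move_arm(
  steps=[
    {"tx": 4,"ty": 4,"tz": 5,"rx": -0.01,"ry": 0,"rz": 0,"grip": 60},
    {"tx": 4,"ty": 4,"tz": 30,"rx": -0.01,"ry": 0,"rz": 0,"grip": 60},
    {"tx": 4,"ty": 4,"tz": 50,"rx": -0.01,"ry": 0,"rz": 0,"grip": 60},
    {"tx": 4,"ty": 4,"tz": 60,"rx": -0.01,"ry": 0,"rz": 0,"grip": 58},
    {"tx": 4,"ty": 4,"tz": 66,"rx": -0.01,"ry": 0,"rz": 0,"grip": 56},
    {"tx": 4,"ty": 4,"tz": 69,"rx": -0.01,"ry": 0,"rz": 0,"grip": 56},
    {"tx": 4,"ty": 4,"tz": 69,"rx": -0.01,"ry": 0,"rz": 0,"grip": 56},
  ],
  force=40,
)

```text
clock: 12.2
tcp_pos: [0.5915, 0.0647, 0.11]
orientation: [-2.751, -1.515, 0.003]
ft_force: [0.2, -0.5, 0.2]
width: 0.0475
```

```bash
python3 -c "
from h import *
st();go(np.r_[.5925,.064,.1065],Rt(-32))"
```

```text
12.2 [0.5915 0.0647 0.11  ] [-2.751 -1.515  0.003] F [ 0.2 -0.5  0.2] w 0.0475 q [-0.08  0.44  1.58 -0.    1.12 -1.08]
to [0.5925 0.064  0.1065] t [-0.   1.2  3.5] r [-0.002  0.001 -0.006] deg 0.0
```

Request:
move_arm(
  steps=[
    {"tx": 0,"ty": 1,"tz": 2,"rx": 0,"ry": 0,"rz": 0,"grip": 53},
    {"tx": 0,"ty": 1,"tz": 4,"rx": 0,"ry": 0,"rz": 0,"grip": 53},
    {"tx": 0,"ty": 1,"tz": 4,"rx": 0,"ry": 0,"rz": 0,"grip": 53},
  ],
)

```text
clock: 12.45
tcp_pos: [0.5926, 0.0641, 0.1067]
orientation: [-2.751, -1.516, 0.001]
ft_force: [-0.4, 0.1, -0.8]
width: 0.0452
```

Request:
move_arm(
  steps=[
    {"tx": 0,"ty": 0,"tz": 1,"rx": 0,"ry": 0,"rz": 0,"grip": 50},
    {"tx": 0,"ty": 0,"tz": 2,"rx": 0,"ry": 0,"rz": 0,"grip": 50},
    {"tx": 0,"ty": 0,"tz": 2,"rx": 0,"ry": 0,"rz": 0,"grip": 50},
  ],
)

```text
clock: 12.7
tcp_pos: [0.5922, 0.0641, 0.1043]
orientation: [-2.75, -1.516, 0.003]
ft_force: [0.2, -0.7, 0.8]
width: 0.0426
```

Request:
move_arm(
  steps=[
    {"tx": 0,"ty": 0,"tz": 0.5,"rx": 0,"ry": 0,"rz": 0,"grip": 46},
    {"tx": 0,"ty": 0,"tz": 0,"rx": 0,"ry": 0,"rz": 0,"grip": 35},
    {"tx": 0,"ty": 0,"tz": 0,"rx": 0,"ry": 0,"rz": 0,"grip": 35},
    {"tx": 0,"ty": 0,"tz": 0,"rx": 0,"ry": 0,"rz": 0,"grip": 35},
  ],
  force=50,
)

```text
clock: 13.03
tcp_pos: [0.5924, 0.0642, 0.1044]
orientation: [-2.751, -1.516, 0.002]
ft_force: [1.4, -0.7, 1.0]
width: 0.0368
```

The width stopped at 36.8 mm; the pick's 22 mm handle read 19.4 mm, so this matches the ring's 39 mm. I'll lift and check.

Request:
move_arm(
  steps=[
    {"tx": 0,"ty": 0,"tz": -2,"rx": 0,"ry": 0,"rz": 0,"grip": 35},
    {"tx": 0,"ty": 0,"tz": -6,"rx": 0,"ry": 0,"rz": 0,"grip": 35},
    {"tx": 0,"ty": 0,"tz": -15,"rx": 0,"ry": 0,"rz": 0,"grip": 35},
    {"tx": 0,"ty": 0,"tz": -30,"rx": 0,"ry": 0,"rz": 0,"grip": 35},
    {"tx": 0,"ty": 0,"tz": -50,"rx": 0,"ry": 0,"rz": 0,"grip": 35},
    {"tx": 0,"ty": 0,"tz": -75,"rx": 0,"ry": 0,"rz": 0,"grip": 35},
    {"tx": 0,"ty": 0,"tz": -90,"rx": 0,"ry": 0,"rz": 0,"grip": 35},
    {"tx": 0,"ty": 0,"tz": -90,"rx": 0,"ry": 0,"rz": 0,"grip": 35},
  ],
)

```text
clock: 13.7
tcp_pos: [0.5948, 0.064, 0.1992]
orientation: [2.748, 1.515, 0.008]
ft_force: [0.6, -0.6, -0.5]
width: 0.0367
```

```bash
python3 - <<'E'
from h import *
st()
im=capture("wrist");cv2.imwrite("pics/w8.png",im[150:400,160:480])
# ring origin is 28mm toward +tool y (pick-x direction = ring -x) of TCP: centre ring body (x~17) on tray centre
go([.5595,.2875,.19],Rt(-32)); go([.5595,.2875,.19],Rt(0)); 
E
```

```text
13.7 [0.5948 0.064  0.1992] [2.748 1.515 0.008] F [ 0.6 -0.6 -0.5] w 0.0367 q [-0.08  0.36  1.47  0.    1.3  -1.09]
to [0.5595 0.2875 0.19  ] t [ 170.6 -148.3    6.7] r [ 0.003 -0.001 -0.005] deg 0.0
to [0.5595 0.2875 0.19  ] t [ 170.6 -148.3    6.7] r [ 0.003 -0.001 -0.563] deg 32.0
```

View pics/w8.png

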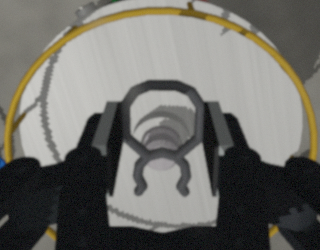

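The ring is held firmly by the straight sides of its loop. Moving it to the tray.

Request:
move_arm(
  steps=[
    {"tx": 28,"ty": -27,"tz": 0,"rx": 0,"ry": 0,"rz": 0,"grip": 35},
    {"tx": 56,"ty": -54,"tz": 0,"rx": 0,"ry": 0,"rz": 0,"grip": 35},
    {"tx": 85,"ty": -81,"tz": 0,"rx": 0,"ry": 0,"rz": 0,"grip": 35},
    {"tx": 113,"ty": -108,"tz": 0,"rx": 0,"ry": 0,"rz": 0,"grip": 35},
    {"tx": 142,"ty": -135,"tz": 0,"rx": 0,"ry": 0,"rz": 0,"grip": 35},
    {"tx": 170,"ty": -162,"tz": 10,"rx": 0,"ry": 0,"rz": 0,"grip": 35},
    {"tx": 170,"ty": -162,"tz": 50,"rx": 0,"ry": 0,"rz": 0,"grip": 35},
    {"tx": 170,"ty": -162,"tz": 90,"rx": 0,"ry": 0,"rz": 0,"grip": 35},
    {"tx": 170,"ty": -162,"tz": 120,"rx": 0,"ry": 0,"rz": 0,"grip": 35},
    {"tx": 170,"ty": -162,"tz": 120,"rx": 0,"ry": 0,"rz": 0,"grip": 35},
  ],
)

```text
clock: 14.58
tcp_pos: [0.5398, 0.2928, 0.0661]
orientation: [-2.747, -1.516, 0.027]
ft_force: [-0.5, -1.1, -0.8]
width: 0.0362
```

```bash
python3 -c "
from h import *
st();go([.5475,.2945,.009],Rt(-32))"
```

```text
14.58 [0.5398 0.2928 0.0661] [-2.747 -1.516  0.027] F [-0.5 -1.1 -0.8] w 0.0362 q [ 0.32  0.53  1.56  0.    1.07 -0.69]
to [0.5475 0.2945 0.009 ] t [ 6.3  6.3 56.9] r [-0.012  0.013 -0.004] deg 1.0
```

Request:
move_arm(
  steps=[
    {"tx": 3,"ty": 3,"tz": 20,"rx": 0,"ry": 0,"rz": 0,"grip": 35},
    {"tx": 5,"ty": 5,"tz": 40,"rx": 0,"ry": 0,"rz": 0,"grip": 35},
    {"tx": 5,"ty": 5,"tz": 52,"rx": 0,"ry": 0,"rz": 0,"grip": 35},
    {"tx": 5,"ty": 5,"tz": 56,"rx": 0,"ry": 0,"rz": 0,"grip": 35},
    {"tx": 5,"ty": 5,"tz": 56,"rx": 0,"ry": 0,"rz": 0,"grip": 35},
  ],
)

```text
clock: 15.0
tcp_pos: [0.5521, 0.2956, 0.0179]
orientation: [-2.75, -1.515, 0.006]
ft_force: [0.1, 0.4, -0.7]
width: 0.0364
```

```bash
python3 -c "
from h import *
st()"
```

```text
15.0 [0.5521 0.2956 0.0179] [-2.75  -1.515  0.006] F [ 0.1  0.4 -0.7] w 0.0364 q [ 0.31  0.6   1.58  0.    0.97 -0.69]
```

Request:
move_arm(
  steps=[
    {"tx": 0,"ty": 0,"tz": 5,"rx": 0,"ry": 0,"rz": 0,"grip": 35},
    {"tx": 0,"ty": 0,"tz": 9,"rx": 0,"ry": 0,"rz": 0,"grip": 35},
    {"tx": 0,"ty": 0,"tz": 9,"rx": 0,"ry": 0,"rz": 0,"grip": 35},
    {"tx": 0,"ty": 0,"tz": 9,"rx": 0,"ry": 0,"rz": 0,"grip": 55},
    {"tx": 0,"ty": 0,"tz": 9,"rx": 0,"ry": 0,"rz": 0,"grip": 60},
    {"tx": 0,"ty": 0,"tz": 9,"rx": 0,"ry": 0,"rz": 0,"grip": 60},
    {"tx": 0,"ty": 0,"tz": -30,"rx": 0,"ry": 0,"rz": 0,"grip": 60},
    {"tx": 0,"ty": 0,"tz": -70,"rx": 0,"ry": 0,"rz": 0,"grip": 60},
    {"tx": 0,"ty": 0,"tz": -110,"rx": 0,"ry": 0,"rz": 0,"grip": 60},
    {"tx": 0,"ty": 0,"tz": -150,"rx": 0,"ry": 0,"rz": 0,"grip": 60},
  ],
)

```text
clock: 15.83
tcp_pos: [0.5528, 0.2959, 0.1703]
orientation: [-2.75, -1.516, 0.003]
ft_force: [1.7, 0.4, -0.1]
width: 0.051
```

```bash
python3 - <<'E'
from h import *
st()
im=capture("wrist");cv2.imwrite("pics/w9.png",im); cv2.imwrite("pics/t9.png",capture("top"))
go([.653,.0245,.19],Rt(-32)); go([.653,.0245,.19],Rt(-90))
# dark-pixel check for ring in tray
cp=camera_params("top");t=cv2.imread("pics/t9.png");c=t[140:225,180:255].mean(2);t0=cv2.imread("pics/top0.png")[140:225,180:255].mean(2)
y,x=np.nonzero(t0-c>35);print(len(x));
if len(x):print(ray([(x.mean()+180,y.mean()+140)],cp,.006), x.min()+180,x.max()+180,y.min()+140,y.max()+140)
E
```

```text
15.83 [0.5528 0.2959 0.1703] [-2.75  -1.516  0.003] F [ 1.7  0.4 -0.1] w 0.051 q [ 0.31  0.44  1.42  0.    1.28 -0.69]
to [0.653  0.0245 0.19  ] t [-179.7  226.7  -12.9] r [ 0.008 -0.011 -0.005] deg 1.0
to [0.653  0.0245 0.19  ] t [-179.7  226.7  -12.9] r [ 0.002 -0.014  1.008] deg 58.0
881
[[0.57892089 0.36568366 0.006     ]] 180 226 150 224
```

Request:
move_arm(
  steps=[
    {"tx": -25,"ty": 32,"tz": -13,"rx": 0,"ry": 0,"rz": 0,"grip": 70},
    {"tx": -50,"ty": 64,"tz": -13,"rx": 0,"ry": 0,"rz": 0,"grip": 70},
    {"tx": -75,"ty": 96,"tz": -13,"rx": 0,"ry": 0,"rz": 0,"grip": 70},
    {"tx": -100,"ty": 127,"tz": -13,"rx": 0,"ry": 0,"rz": 0,"grip": 70},
    {"tx": -125,"ty": 155,"tz": -13,"rx": 0,"ry": 0,"rz": 0,"grip": 70},
    {"tx": -150,"ty": 165,"tz": -13,"rx": 0,"ry": 0,"rz": 0,"grip": 70},
    {"tx": -180,"ty": 167,"tz": -13,"rx": 0,"ry": 0,"rz": 0,"grip": 70},
    {"tx": -180,"ty": 167,"tz": -13,"rx": 0,"ry": 0,"rz": 0,"grip": 70},
    {"tx": -180,"ty": 167,"tz": -13,"rx": 0,"ry": 0,"rz": 0,"grip": 70},
  ],
)

```text
clock: 16.68
tcp_pos: [0.5978, 0.0532, 0.1811]
orientation: [-2.752, -1.512, 0.003]
ft_force: [-0.7, -0.6, -0.2]
width: 0.0597
```

```bash
python3 - <<'E'
from h import *
from scipy.optimize import least_squares
st()
cp=camera_params("wrist");im=capture("wrist");cv2.imwrite("pics/w10.png",im)
h=cv2.cvtColor(im,cv2.COLOR_BGR2HSV);m=cv2.inRange(h,(12,90,90),(30,255,255));y,x=np.nonzero(m);p=np.c_[x,y].astype(float);print("rail px",len(p),x.min(),x.max(),y.min(),y.max())
th=np.linspace(0,2*np.pi,600)
def res(q):
    c=proj(np.c_[q[0]+.106*np.cos(th),q[1]+.106*np.sin(th),0*th+.1365],cp); c=c[(abs(c[:,0]-320)<500)&(abs(c[:,1]-200)<500)]
    return np.linalg.norm(p[:,None]-c[None],axis=2).min(1)
r=least_squares(res,[.653,.0245],loss="soft_l1",f_scale=1.5,diff_step=1e-3);print("plate axis",r.x,np.median(res(r.x)))
# shaft top: light blob; expected pixel
print("shaft top px expected",proj([.653,.0245,.134],cp).round(1), "hub",proj([.653,.0245,.116],cp).round(1))
t=capture("top");cv2.imwrite("pics/t10.png",t);T=camera_params("top")
c=t[140:225,180:255].mean(2);t0=cv2.imread("pics/top0.png")[140:225,180:255].mean(2)
y,x=np.nonzero(t0-c>30);print("tray diff",len(x))
if len(x):print(ray([(np.median(x)+180,np.median(y)+140)],T,.006), x.min()+180,x.max()+180,y.min()+140,y.max()+140)
go([.653,.0245,.19],Rt(-32))
E
```

```text
16.68 [0.5978 0.0532 0.1811] [-2.752 -1.512  0.003] F [-0.7 -0.6 -0.2] w 0.0597 q [-0.1   0.38  1.48  0.    1.28 -1.1 ]
rail px 5061 0 504 147 399
plate axis [0.65261728 0.02575241] 2.383576872941431
shaft top px expected [[330.1 316.8]] hub [[329.6 300.3]]
tray diff 2370
[[0.54952951 0.27007126 0.006     ]] 180 254 140 224
to [0.653  0.0245 0.19  ] t [ 3.4 62.5 -8.8] r [-0.002  0.    -0.005] deg 0.0
```

Request:
move_arm(
  steps=[
    {"tx": 2,"ty": 31,"tz": 0,"rx": 0,"ry": 0,"rz": 0,"grip": 70},
    {"tx": 4,"ty": 62,"tz": 0,"rx": 0,"ry": 0,"rz": 0,"grip": 70},
    {"tx": 4,"ty": 62,"tz": 0,"rx": 0,"ry": 0,"rz": 0,"grip": 70},
    {"tx": 4,"ty": 62,"tz": 20,"rx": 0,"ry": 0,"rz": 0,"grip": 70},
    {"tx": 4,"ty": 62,"tz": 40,"rx": 0,"ry": 0,"rz": 0,"grip": 70},
    {"tx": 4,"ty": 62,"tz": 57,"rx": 0,"ry": 0,"rz": 0,"grip": 65},
    {"tx": 4,"ty": 62,"tz": 65,"rx": 0,"ry": 0,"rz": 0,"grip": 62},
    {"tx": 4,"ty": 62,"tz": 70,"rx": 0,"ry": 0,"rz": 0,"grip": 60},
    {"tx": 4,"ty": 62,"tz": 70,"rx": 0,"ry": 0,"rz": 0,"grip": 60},
  ],
)

```text
clock: 17.53
tcp_pos: [0.6522, 0.0259, 0.1102]
orientation: [-2.749, -1.517, 0.005]
ft_force: [-0.3, 0.5, 0.2]
width: 0.051
```

```bash
python3 - <<'E'
from h import *
st();go([.653,.0255,.1065],Rt(-32))
E
```

```text
17.53 [0.6522 0.0259 0.1102] [-2.749 -1.517  0.005] F [-0.3  0.5  0.2] w 0.051 q [-0.13  0.54  1.42  0.    1.19 -1.14]
to [0.653  0.0255 0.1065] t [0.1 0.9 3.7] r [-0.003  0.002 -0.004] deg 0.0
```

Request:
move_arm(
  steps=[
    {"tx": 0,"ty": 1,"tz": 3,"rx": 0,"ry": 0,"rz": 0,"grip": 57},
    {"tx": 0,"ty": 1,"tz": 5,"rx": 0,"ry": 0,"rz": 0,"grip": 55},
    {"tx": 0,"ty": 1,"tz": 5,"rx": 0,"ry": 0,"rz": 0,"grip": 40},
    {"tx": 0,"ty": 1,"tz": 5,"rx": 0,"ry": 0,"rz": 0,"grip": 40},
    {"tx": 0,"ty": 1,"tz": 5,"rx": 0,"ry": 0,"rz": 0,"grip": 40},
    {"tx": 0,"ty": 1,"tz": 5,"rx": 0,"ry": 0,"rz": 0,"grip": 40},
  ],
  force=100,
)

```text
clock: 18.03
tcp_pos: [0.6548, 0.0244, 0.1082]
orientation: [2.751, 1.516, 0.003]
ft_force: [0.8, 1.8, 5.2]
width: 0.0408
```

```bash
python3 - <<'E'
from h import *
st()
E
```

```text
18.03 [0.6548 0.0244 0.1082] [2.751 1.516 0.003] F [0.8 1.8 5.2] w 0.0408 q [-0.13  0.54  1.42  0.    1.18 -1.14]
```

Gripped the hub at 40.8 mm. Lifting straight up.

Request:
move_arm(
  steps=[
    {"tx": 0,"ty": 0,"tz": -4,"rx": 0,"ry": 0,"rz": 0,"grip": 40},
    {"tx": 0,"ty": 0,"tz": -10,"rx": 0,"ry": 0,"rz": 0,"grip": 40},
    {"tx": 0,"ty": 0,"tz": -20,"rx": 0,"ry": 0,"rz": 0,"grip": 40},
    {"tx": 0,"ty": 0,"tz": -30,"rx": 0,"ry": 0,"rz": 0,"grip": 40},
    {"tx": 0,"ty": 0,"tz": -40,"rx": 0,"ry": 0,"rz": 0,"grip": 40},
    {"tx": 0,"ty": 0,"tz": -50,"rx": 0,"ry": 0,"rz": 0,"grip": 40},
    {"tx": 0,"ty": 0,"tz": -50,"rx": 0,"ry": 0,"rz": 0,"grip": 40},
  ],
)

```text
clock: 18.62
tcp_pos: [0.6551, 0.0241, 0.1595]
orientation: [2.75, 1.516, 0.004]
ft_force: [0.8, -0.5, -3.6]
width: 0.0407
```

```bash
cat > rail.py <<'E'
from h import *
from scipy.optimize import least_squares
import sys
st(); z0=observe()["tcp_pos"][2]
s=capture("side");cv2.imwrite(sys.argv[1],s);S=camera_params("side")
h=cv2.cvtColor(s,cv2.COLOR_BGR2HSV);m=cv2.inRange(h,(12,90,90),(30,255,255))
x0,y0,z,bx=[float(v) for v in sys.argv[2:6]]
y,x=np.nonzero(m);p=np.c_[x,y].astype(float); th=np.linspace(0,2*np.pi,500)
c0=proj(np.c_[x0+.106*np.cos(th),y0+.106*np.sin(th),0*th+z],S)
p=p[np.linalg.norm(p[:,None]-c0[None],axis=2).min(1)<bx]
b=np.c_[np.cos(th),np.sin(th)]*.106
def ring(q):
    P=np.c_[b,0*th]; P=R.from_rotvec([q[3],q[4],0]).apply(P)+q[:3]; return proj(P,S)
res=lambda q:np.linalg.norm(p[:,None]-ring(q)[None],axis=2).min(1)
r=least_squares(res,[x0,y0,z,0,0],loss="soft_l1",f_scale=1.,diff_step=1e-3,x_scale=[.01,.01,.01,.02,.02])
print("rail n",len(p),"centre",r.x[:3].round(4),"tilt deg",np.degrees(r.x[3:]).round(2),"med",np.median(res(r.x)).round(2))
E
python3 rail.py pics/s11.png .654 .0245 .187 12
```

```text
18.62 [0.6551 0.0241 0.1595] [2.75  1.516 0.004] F [ 0.8 -0.5 -3.6] w 0.0407 q [-0.13  0.49  1.36 -0.    1.28 -1.14]
rail n 380 centre [0.6504 0.0218 0.1901] tilt deg [ 0.34 -0.21] med 0.5
```

The plate is free and level (force −4 N ≈ its weight). I'll raise it clear of the shaft and cross over.

Request:
move_arm(
  steps=[
    {"tx": 0,"ty": 0,"tz": -20,"rx": 0,"ry": 0,"rz": 0,"grip": 40},
    {"tx": 0,"ty": 0,"tz": -40,"rx": 0,"ry": 0,"rz": 0,"grip": 40},
    {"tx": 0,"ty": 0,"tz": -55,"rx": 0,"ry": 0,"rz": 0,"grip": 40},
    {"tx": 0,"ty": 0,"tz": -60,"rx": 0,"ry": 0,"rz": 0,"grip": 40},
    {"tx": -10,"ty": 3,"tz": -60,"rx": 0,"ry": 0,"rz": 0,"grip": 40},
    {"tx": -30,"ty": 10,"tz": -60,"rx": 0,"ry": 0,"rz": 0,"grip": 40},
    {"tx": -58,"ty": 20,"tz": -60,"rx": 0,"ry": 0,"rz": 0,"grip": 40},
    {"tx": -88,"ty": 30,"tz": -60,"rx": 0,"ry": 0,"rz": 0,"grip": 40},
    {"tx": -118,"ty": 41,"tz": -60,"rx": 0,"ry": 0,"rz": 0,"grip": 40},
    {"tx": -148,"ty": 52,"tz": -60,"rx": 0,"ry": 0,"rz": 0,"grip": 40},
  ],
)

```text
clock: 19.5
tcp_pos: [0.6168, -0.1301, 0.2142]
orientation: [-2.748, -1.515, 0.006]
ft_force: [0.6, -0.7, -3.5]
width: 0.0404
```

```bash
python3 - <<'E'
from h import *
st();go([.581,-.3075,.22],Rt(-32))
E
```

```text
19.5 [ 0.6168 -0.1301  0.2142] [-2.748 -1.515  0.006] F [ 0.6 -0.7 -3.5] w 0.0404 q [-0.38  0.42  1.35 -0.    1.38 -1.39]
to [ 0.581  -0.3075  0.22  ] t [-169.1   64.3   -5.8] r [-0.005  0.002 -0.004] deg 0.0
```

Request:
move_arm(
  steps=[
    {"tx": -30,"ty": 11,"tz": 0,"rx": 0,"ry": 0,"rz": 0,"grip": 40},
    {"tx": -60,"ty": 22,"tz": 0,"rx": 0,"ry": 0,"rz": 0,"grip": 40},
    {"tx": -90,"ty": 34,"tz": 0,"rx": 0,"ry": 0,"rz": 0,"grip": 40},
    {"tx": -120,"ty": 45,"tz": 0,"rx": 0,"ry": 0,"rz": 0,"grip": 40},
    {"tx": -145,"ty": 55,"tz": 0,"rx": 0,"ry": 0,"rz": 0,"grip": 40},
    {"tx": -160,"ty": 61,"tz": 10,"rx": 0,"ry": 0,"rz": 0,"grip": 40},
    {"tx": -169,"ty": 64,"tz": 30,"rx": 0,"ry": 0,"rz": 0,"grip": 40},
    {"tx": -169,"ty": 64,"tz": 60,"rx": 0,"ry": 0,"rz": 0,"grip": 40},
    {"tx": -169,"ty": 64,"tz": 80,"rx": 0,"ry": 0,"rz": 0,"grip": 40},
    {"tx": -169,"ty": 64,"tz": 85,"rx": 0,"ry": 0,"rz": 0,"grip": 40},
  ],
)

```text
clock: 20.33
tcp_pos: [0.5787, -0.3036, 0.1245]
orientation: [-2.742, -1.51, 0.009]
ft_force: [-0.7, 1.4, -4.6]
width: 0.0405
```

```bash
python3 rail.py pics/s12.png .58 -.307 .157 12;  python3 - <<'E'
from h import *
go([.581,-.3075,.0892],Rt(-32))
im=cv2.imread("pics/s12.png");S=camera_params("side")
# pile rail refit from this image (z .0755)
E
sed 's/s=capture("side");cv2.imwrite(sys.argv\[1\],s)/s=cv2.imread(sys.argv[1])/' rail.py > rail2.py; python3 rail2.py pics/s12.png .58 -.307 .0755 6 | tail -1; python3 rail2.py pics/side0.png .58 -.307 .0755 6|tail -1
```

```text
20.33 [ 0.5787 -0.3036  0.1245] [-2.742 -1.51   0.009] F [-0.7  1.4 -4.6] w 0.0405 q [-0.65  0.53  1.4  -0.    1.23 -1.66]
rail n 816 centre [ 0.5741 -0.3048  0.1561] tilt deg [0.92 0.86] med 0.72
to [ 0.581  -0.3075  0.0892] t [-2.4  3.8 36.4] r [-0.011 -0.    -0.005] deg 1.0
rail n 513 centre [ 0.5769 -0.3071  0.0805] tilt deg [ 1.01 -1.21] med 0.76
rail n 826 centre [ 0.5773 -0.3072  0.078 ] tilt deg [-0.08 -0.22] med 0.64
```

Request:
move_arm(
  steps=[
    {"tx": -1,"ty": 4,"tz": 2,"rx": -0.01,"ry": 0,"rz": 0,"grip": 40},
    {"tx": -1,"ty": 4,"tz": 8,"rx": -0.01,"ry": 0,"rz": 0,"grip": 40},
    {"tx": -1,"ty": 4,"tz": 14,"rx": -0.01,"ry": 0,"rz": 0,"grip": 40},
    {"tx": -1,"ty": 4,"tz": 20,"rx": -0.01,"ry": 0,"rz": 0,"grip": 40},
    {"tx": -1,"ty": 4,"tz": 24,"rx": -0.01,"ry": 0,"rz": 0,"grip": 40},
    {"tx": -1,"ty": 4,"tz": 28,"rx": -0.01,"ry": 0,"rz": 0,"grip": 40},
    {"tx": -1,"ty": 4,"tz": 28,"rx": -0.01,"ry": 0,"rz": 0,"grip": 40},
  ],
)

```text
clock: 20.97
tcp_pos: [0.5847, -0.3082, 0.1023]
orientation: [2.746, 1.514, 0.004]
ft_force: [-0.0, -0.1, -3.9]
width: 0.041
```

```bash
python3 rail.py pics/s13.png .579 -.307 .128 8; python3 -c "
from h import *
go([.5815,-.3065,.0892],Rt(-32))"
```

```text
20.97 [ 0.5847 -0.3082  0.1023] [2.746 1.514 0.004] F [-0.  -0.1 -3.9] w 0.041 q [-0.65  0.55  1.42 -0.    1.17 -1.66]
rail n 814 centre [ 0.5792 -0.3089  0.1342] tilt deg [ 0.02 -0.11] med 0.74
to [ 0.5815 -0.3065  0.0892] t [-0.2 -3.9 13.5] r [ 0.007  0.001 -0.005] deg 1.0
```

Request:
move_arm(
  steps=[
    {"tx": 0,"ty": -3,"tz": 0,"rx": 0,"ry": 0,"rz": 0,"grip": 40},
    {"tx": 0,"ty": -3,"tz": 4,"rx": 0,"ry": 0,"rz": 0,"grip": 40},
    {"tx": 0,"ty": -3,"tz": 8,"rx": 0,"ry": 0,"rz": 0,"grip": 40},
    {"tx": 0,"ty": -3,"tz": 11,"rx": 0,"ry": 0,"rz": 0,"grip": 40},
    {"tx": 0,"ty": -3,"tz": 12,"rx": 0,"ry": 0,"rz": 0,"grip": 40},
    {"tx": 0,"ty": -3,"tz": 12,"rx": 0,"ry": 0,"rz": 0,"grip": 40},
  ],
)

```text
clock: 21.52
tcp_pos: [0.5823, -0.3069, 0.0905]
orientation: [2.746, 1.513, 0.004]
ft_force: [0.4, 0.1, -3.4]
width: 0.0405
```

```bash
python3 rail.py pics/s14.png .579 -.307 .120 7; python3 rail2.py pics/s14.png .58 -.307 .0755 5 | tail -1
```

```text
21.52 [ 0.5823 -0.3069  0.0905] [2.746 1.513 0.004] F [ 0.4  0.1 -3.4] w 0.0405 q [-0.65  0.56  1.44 -0.    1.14 -1.66]
rail n 770 centre [ 0.5777 -0.3075  0.122 ] tilt deg [ 0.11 -0.18] med 0.7
rail n 405 centre [ 0.5767 -0.3079  0.0875] tilt deg [ 2.57 -5.33] med 0.93
```

Request:
move_arm(
  steps=[
    {"tx": 0,"ty": 0,"tz": 1,"rx": 0,"ry": 0,"rz": 0,"grip": 40},
    {"tx": 0,"ty": 0,"tz": 2,"rx": 0,"ry": 0,"rz": 0,"grip": 40},
    {"tx": 0,"ty": 0,"tz": 2.5,"rx": 0,"ry": 0,"rz": 0,"grip": 40},
    {"tx": 0,"ty": 0,"tz": 2.5,"rx": 0,"ry": 0,"rz": 0,"grip": 40},
  ],
)

```text
clock: 21.9
tcp_pos: [0.583, -0.3074, 0.0892]
orientation: [2.744, 1.512, 0.006]
ft_force: [0.7, 0.1, -1.3]
width: 0.0406
```

The plate is seated: the load has gone from −4 to −1 N. Release and retreat.

Request:
move_arm(
  steps=[
    {"tx": 0,"ty": 0,"tz": 0,"rx": 0,"ry": 0,"rz": 0,"grip": 55},
    {"tx": 0,"ty": 0,"tz": 0,"rx": 0,"ry": 0,"rz": 0,"grip": 65},
    {"tx": 0,"ty": 0,"tz": 0,"rx": 0,"ry": 0,"rz": 0,"grip": 65},
    {"tx": 0,"ty": 0,"tz": -10,"rx": 0,"ry": 0,"rz": 0,"grip": 65},
    {"tx": 0,"ty": 0,"tz": -40,"rx": 0,"ry": 0,"rz": 0,"grip": 65},
    {"tx": 0,"ty": 0,"tz": -80,"rx": 0,"ry": 0,"rz": 0,"grip": 65},
    {"tx": 0,"ty": 0,"tz": -120,"rx": 0,"ry": 0,"rz": 0,"grip": 65},
    {"tx": 30,"ty": -20,"tz": -150,"rx": 0,"ry": 0,"rz": 0,"grip": 65},
    {"tx": 30,"ty": -60,"tz": -160,"rx": 0,"ry": 0,"rz": 0,"grip": 65},
    {"tx": 30,"ty": -100,"tz": -160,"rx": 0,"ry": 0,"rz": 0,"grip": 65},
  ],
)

```text
clock: 22.73
tcp_pos: [0.5159, -0.2282, 0.2526]
orientation: [2.737, 1.511, 0.012]
ft_force: [0.6, 0.4, 0.7]
width: 0.0554
```

```bash
python3 rail.py pics/s15.png .578 -.307 .1185 7; python3 - <<'E'
from h import *
t=capture("top");cv2.imwrite("pics/t15.png",t);s=cv2.imread("pics/s15.png")
f=lambda a,w,h:cv2.resize(a,(w,h),interpolation=cv2.INTER_CUBIC)
a=np.hstack([f(t[100:280,160:480],400,225),f(t[150:230,175:255],225,225)])
b=np.hstack([f(s[140:340,200:520],400,250),f(s[220:345,345:510],225,250)])
cv2.imwrite("pics/fin.png",np.vstack([a,b]))
E
```

```text
22.73 [ 0.5159 -0.2282  0.2526] [2.737 1.511 0.012] F [0.6 0.4 0.7] w 0.0554 q [-0.61  0.26  1.48  0.    1.38 -1.62]
rail n 913 centre [ 0.5791 -0.3079  0.1198] tilt deg [-0.11 -0.06] med 0.71
```

View pics/fin.png

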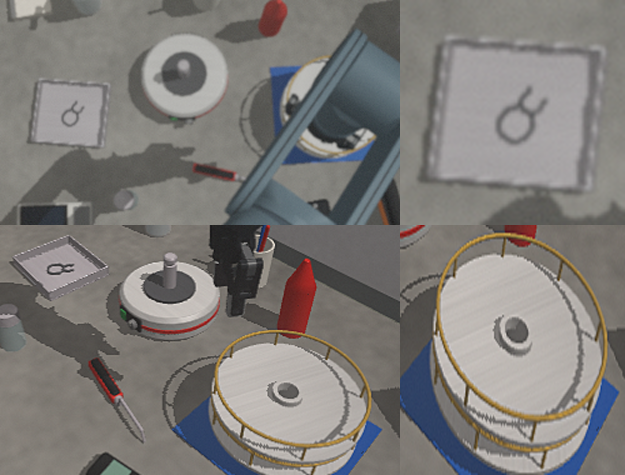

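The last picture shows the ring flat in the tray, the bare shaft, the pick on the counter and the plate nested level. The rail fit puts the plate 41.8 mm above the pile plate's rail, about 2 mm off axis, with tilt 0.1°. Handing in.

```bash
python3 -c "
from h import *
print(finish_job());st()"
```

```text
the job is handed in; nothing more can be done
None
the job is handed in; nothing more can be done
```

I handed the job in at about 23 s of the 70 s allowed; the system gave no verdict.

**What I did:** I gripped the pick by its handle, tilted it 30° nose down and hooked the ring's pull loop. A pull of at least 7 N (the reading partway through) freed the ring and drew it clear of the hub onto the disc. I laid the pick back where it had been, gripped the free ring by its loop and set it down in the tray. Then I lifted the plate by its hub and nested it on the pile plate.

**Last checks:**
- **Plate:** it sits 41.8 mm above the pile plate, with the axes about 2 mm apart and a tilt of about 0.1°.
- **Ring:** it lies flat inside the tray.
- **Pick:** it lies on the counter.
- **Other things:** in the final picture they appear unmoved, though I did not measure them.
- **Robot:** it is clear of everything.

**Disagreements:**
- The side camera placed rails about 2.5 mm nearer in x and 2.5 mm higher than expected, so I centred the plate by comparing the two rails seen by that same camera.
- The ring lay about 3 mm to one side of where I predicted. I corrected this from the wrist picture before gripping it.
- In the last side picture the upper rail hid the pile plate's own rail too much to fit it again. The nesting figures therefore use where the pile plate stood at the start. I did not re-measure it after the placing.

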